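# Check the wall of a gas sample cylinder with a thickness gauge

## Task

Check the wall of the steel gas sample cylinder at its ringed test spot: first roll the cylinder along the mat, without lifting it off, until the ring faces straight up, and leave it lying still. Then take the pen-shaped thickness gauge out of its leaning stand and stand it upright on the middle of the ring, pressing lightly, so that its spring-loaded tip goes in part of the way but not to its stop, and never jamming it hard against the cylinder. Finish while still holding the gauge there for the reading, with nothing else on the bench disturbed.

Things in the scene. Friction and masses are not known exactly. Their poses are not given: they have to be found in the camera images.
- cyl_center (a point): Centre of the gas sample cylinder: plain steel, 50 mm in diameter (radius 25), round heads, necks 25 mm thick with hex plugs, 228 mm long over all, straight part 120 mm, 0.7 kg. Loose; lies on a rubber mat 3 mm thick (this point is 28 mm above the bench) in any direction. Its x axis is the long axis. It rolls without slipping and stays where it is left, but runs on about 10 mm after a push at 0.1 m/s.
- ring (a point): Middle of the test spot on the cylinder's wall: a thin dark painted ring 23 mm across, 30 mm from the cylinder's middle along its +x. Turns with the cylinder. z points straight out of the wall, x along the cylinder, y round it. It starts facing 35 to 70 degrees off straight up, to one side. Facing up, it is 53 mm above the bench.
- gauge_grip (a point): Where to grip the loose gauge (light grey, pen-shaped, 148 mm long, 0.14 kg): on its axis, 108 mm above the tip's end, 40 mm below its top. z runs from tip to top. The barrel is 28 mm wide along its x, 24 mm along its y, display on -x. It starts leaning 15 degrees towards its -x in the stand; the socket ends 45 mm below this point, and a 60 mm pull along the axis frees it.
- tip_end (a point): Middle of the flat end of the gauge's tip, a steel pin 10 mm in diameter on the gauge's axis, under the aluminium nose. z axis as the gauge's.
- probe_tip (a joint): How far the spring-loaded tip is pushed into the gauge: 0 m out, 0.010 m at its stop. The spring pushes with 1 N at 0 and 5 N at the stop (400 N/m). About 5 mm (3 N) is right.
- dock: The gauge's stand, fixed to the bench: a base plate 110 x 80 x 8 mm with a leaning dark socket, about 86 mm high. Origin: the middle of the base's underside; the gauge leans towards the stand's -x, which faces roughly towards the robot. The gauge's y is the stand's y.
- step_block: Bystander: steel calibration block with five steps, 75 x 25 x 20 mm. Origin under its middle.
- squeeze_bottle: Bystander: small white bottle, 38 mm in diameter, 105 mm high. Origin under its middle.
- spanner: Bystander: steel spanner, 170 mm long, lying on the bench. Origin under its middle.
- vial_rack: Bystander: grey rack of small amber vials, 60 x 110 x 39 mm. Origin under its middle.
Things that resemble listed ones, but are neither listed nor needed, are in the scene too. Leave any blue or turquoise look-alike of the part that bears gauge_grip alone. What is meant by the dock is not blue, and is the smaller of those in its own colour.

How it is judged:
By the outcome, as a careful person would: the job done as asked, in the order asked, and still so for the second after the job is handed in, while the arm keeps its last pose, push and grip.
It also fails if it takes over 58 s, if anything falls off the work surface, if the arm or the gripper's body presses on something with over 40 N, if the wrist force passes 120 N, or if a joint passes its speed limit or range.

## Robot

A 6-joint arm with a two-finger parallel gripper is mounted at the origin on the work surface. World frame = base frame: x ahead of the robot, y to its left, z up, the work surface at z = 0. Lengths are in m, angles in rad, forces in N, time in s.
With the tool pointing down it reaches from about 0.35 to 0.975 m from the base axis. Payload 4.9 kg.
Tool frame: the origin (TCP) lies on the mounting face of the last link; the fingertips stand 173 mm ahead of it and the grasp point (between the pads) lies 155 mm ahead of it; x points along the fingers, z is the direction in which the jaws open and shut, and the axes are right-handed (so a half turn about x gives the same grasp; the last joint's range is limited). The gripper opens to 85 mm and grips with 20 to 120 N. Pads are 22 mm wide; open, the fingers measure 114 mm over their backs; the gripper's body (76 mm by 85 mm) begins 54 mm behind the grasp point. The pads swing forward as they close: fully open they stand 13 mm farther back than shut.
Start: joints at [-0.119, 0.053, 1.613, -0, 1.476, -0.119], TCP at [0.625, 0, 0.405] pointing down, gripper open.
Joint ranges: [-3.01, 3.01], [-1.01, 2.22], [0.06, 2.58], [-1.02, 4.17], [0.09, 2.62], [-3.14, 3.14]. Speed limits (rad/s): [2.57, 2.57, 3.14, 3.14, 3.14, 3.14].

## Interface

Orientations are given as a rotation vector (axis times angle).
In Python, from station import get_obs, get_image, get_calibration, finish_job, look_for, masks_of, tip_of gives the robot as it stands.
- The arm moves only by the tool carry_out, never from a script. Its argument "increments" is a list of rows, each a list of 3 entries, a list of its own where there are three numbers: the turn, a rotation vector about the world's x, y, z in units of 0.1 rad (1.0 is 0.1 rad), then the shift along the world's x, y, z in units of 20 mm (1.0 is 20 mm), then the opening, from 0 (shut) to 1 (fully open). A call has 1 to 8 rows; each row shifts and turns the pose as measured when the row begins; what a row does not reach is not made up. A row lasts 1/10 s, in which the tool goes at most 50 mm and 8.59 degrees, less where a joint would pass 70% of its speed; a pose out of reach is approached as far as the arm can. A call with a number of a shift or a turn outside -1 to 1 is refused whole. A call with a gripper value outside its range is refused whole. The fingers move at their own pace and stop on an object; "squeeze" is the grip in N (left out, the last holds). Time passes only in rows, so rows that do not move let the fingers close. It gives the time, the measured TCP pose, the force and the opening at its end, in the units of the state.
- get_obs(): the state, without advancing time (a new reading comes with each control period).
- get_image(name): name is "scene" or "side" or "wrist"; returns (picture, depth): 384x512x3 uint8, blue, green, red; 384x512 float32, m along the optical axis (not along the pixel's ray), 0 where there is no reading.
- get_calibration(name): a dict with "fx", "fy", "cx", "cy" (pixels), "position" and "orientation" of the camera in the world. Camera axes: x right, y down, z forward; pixel columns grow to the right and rows downward; lengths in m; the calibration is good to about 2 mm. The wrist camera is an equidistant fisheye: a pixel r from the principal point sees the ray r / f radians off the axis. A picture is of the moment at which its call begins: read the wrist's pose just before it. get_calibration takes no time and is no camera call; for the wrist camera it gives the pose at the moment of the call.
- finish_job(): hands the job in, once; it reports no verdict.
Trained networks look in the newest picture that a camera, given by its name, has taken for a name from the list of things; names that differ only in an ending like _2 or _b are one class to them, and where a whole thing is asked for, a point or a joint stands for the part that bears it (a point fixed in the world has none). Each returns a list of dicts, best first, with "p" (0 to 1); they miss things now and then, are a little off and sometimes report something else, mostly with a low value. They report only what shows in the picture. A call takes as long as a camera call. They do not tell look-alikes from the thing itself.
- look_for(camera, query): "centre" ([column, row] in pixels, amid what is visible of it).
- masks_of(camera, query): "region" (384x512 bool, what is visible of it) and "centre" ([column, row] in pixels, amid what is visible of it).
- tip_of(camera, query): "centre" ([column, row] in pixels: a listed point, or the origin of a listed thing).
The state is a dict: "t": time; "q": joint angles; "dq": joint speeds; "effort": joint torques, N m; "tool_pos": TCP position; "tool_rot": TCP orientation; "contact_force": force on the tool from outside, world axes, zero at the start; "wrist_torque": the same for the moment, N m; "opening": finger opening in m.
Only numpy, scipy, OpenCV 4.12 (cv2) and the standard library are available. Lean on these libraries where they do the work, as an engineer would, in place of code of your own. Each camera call takes 0.05 s, during which the arm holds its last target.

## Working session

There is one attempt and no reset: what is moved stays moved. The work goes in short steps, Python scripts to look and compute and a tool call to move; the robot and the scene stay as the last step left them, time stands still between calls to the robot, and variables do not carry over. Pictures are saved under pics/ and viewed, and the job is handed in when it is done.

Besides the shell and the picture viewer there is one more tool, called after "Emit:" as a command line: name --argument value ..., lists and objects as JSON in quotes. carry_out: Moves the arm, as the interface text tells. Shifts and turns lie within -1 to 1; 1 stands for 20 mm of shift or 0.1 rad of turn. Its arguments: {"type":"object","properties":{"increments":{"type":"array","items":{"type":"array"}},"squeeze":{"type":"number"}},"required":["increments"]}

```bash
mkdir -p pics; ls; cat > h.py <<'E'
import numpy as np, cv2
from scipy.spatial.transform import Rotation as R
from station import *
def cal(n):
    c=get_calibration(n); o=np.array(c["orientation"],float)
    Rm=R.from_rotvec(o).as_matrix() if o.size==3 else o.reshape(3,3)
    return c,np.array(c["position"]),Rm
def ray(n,px,c=None):
    c,p,Rm=c or cal(n)
    u=(px[0]-c["cx"])/c["fx"]; v=(px[1]-c["cy"])/c["fy"]
    if n=="wrist":
        r=np.hypot(u,v); d=np.array([np.sin(r)*u/max(r,1e-9),np.sin(r)*v/max(r,1e-9),np.cos(r)])
    else: d=np.array([u,v,1.])
    return p,Rm@d
def atz(n,px,z,c=None):
    p,d=ray(n,px,c); return p+d*(z-p[2])/d[2]
def proj(n,X,c=None):
    c,p,Rm=c or cal(n)
    q=Rm.T@(np.array(X)-p)
    if n=="wrist":
        r=np.hypot(q[0],q[1]);a=np.arctan2(r,q[2]); u,v=q[0]/max(r,1e-9)*a,q[1]/max(r,1e-9)*a
    else: u,v=q[0]/q[2],q[1]/q[2]
    return np.array([u*c["fx"]+c["cx"],v*c["fy"]+c["cy"]])
def pt(n,px,depth,c=None):
    c=c or cal(n); p,d=ray(n,px,c); k=depth[int(round(px[1])),int(round(px[0]))]
    dz=c[2][:,2]@d
    return p+d*k/dz
E
python3 - <<'E'
from h import *
for n in ["scene","side","wrist"]:
    im,d=get_image(n); cv2.imwrite(f"pics/{n}0.png",im); np.save(f"{n}0.npy",d)
    c=get_calibration(n); print(n,c)
    if n!="wrist":
      for q in ["cyl_center","ring","gauge_grip","tip_end","dock","step_block","squeeze_bottle","spanner","vial_rack"]:
        r=tip_of(n,q)[:3]
        print(q,[(np.round(x["centre"],1).tolist(),round(x["p"],2)) for x in r])
print(get_obs())
E
```

```text
pics
scene {'fx': 437.22312935762363, 'fy': 437.22312935762363, 'cx': 247.95885833154387, 'cy': 193.62480059251266, 'position': array([ 1.29071715, -1.00907147,  1.22750157]), 'orientation': array([-2.20802828, -0.82668859,  0.32624247])}
cyl_center [([280.5, 186.2], 0.68)]
ring []
gauge_grip [([157.5, 272.9], 0.88), ([197.9, 215.0], 0.68), ([165.2, 221.6], 0.54)]
tip_end []
dock [([109.6, 275.3], 0.96), ([201.1, 241.7], 0.77), ([261.3, 283.4], 0.55)]
step_block [([230.1, 250.5], 0.45)]
squeeze_bottle [([210.6, 281.0], 0.66)]
spanner [([330.4, 165.1], 0.66)]
vial_rack []
side {'fx': 466.74533139709956, 'fy': 466.74533139709956, 'cx': 251.02362099295595, 'cy': 194.10973667853264, 'position': array([ 0.19044713, -1.15881251,  0.9953022 ]), 'orientation': array([-2.23493928,  0.34695203, -0.17188447])}
cyl_center [([243.6, 173.4], 0.83)]
ring []
gauge_grip [([214.4, 283.0], 0.71), ([292.7, 316.9], 0.57), ([261.4, 234.3], 0.54)]
tip_end [([269.3, 267.6], 0.68), ([208.0, 324.0], 0.48)]
dock [([354.3, 246.4], 0.97), ([261.8, 377.1], 0.97), ([267.3, 268.3], 0.93)]
step_block [([298.4, 250.8
[... 318 characters left out ...]
0, -9.18785644e-04, -1.20998133e-03])}
{'t': 1.05, 'q': array([-1.18982662e-01,  5.26870480e-02,  1.61289797e+00,  4.32262308e-05,
        1.47599557e+00, -1.18996161e-01]), 'dq': array([-0.00112614,  0.00022147, -0.00083351, -0.00092087,  0.00020119,
       -0.00085163]), 'effort': array([ 7.02906673e-04, -3.93696606e+01, -3.70472646e+01, -1.76683616e-04,
        5.70289521e-04, -1.33240891e-05]), 'tool_pos': array([6.24981869e-01, 1.80179478e-05, 4.04712824e-01]), 'tool_rot': array([2.50449860e-05, 1.57077924e+00, 3.98221969e-05]), 'contact_force': array([-0.04308162, -0.1985157 , -0.59628949]), 'wrist_torque': array([ 0.01500715, -0.01316856,  0.01341307]), 'opening': 0.08547026343132692}
```

View pics/scene0.png

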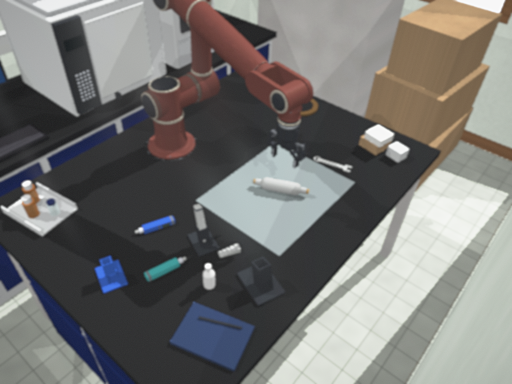

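View pics/side0.png

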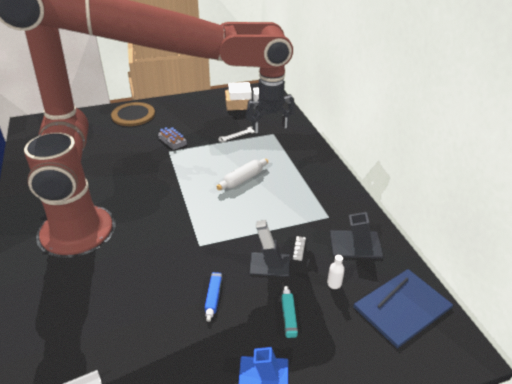

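View pics/wrist0.png

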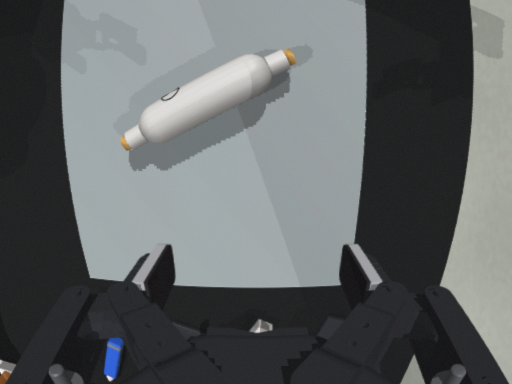

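The scene and side pictures show the cylinder on the mat, at about (280,187) and (243,174). The gauge leans in the small grey stand, at about (200,218) and (265,235). The wrist picture shows the ring at (170,94), on the cylinder's +y side and nearer its left end.

```bash
python3 - <<'E'
from h import *
W=cal("wrist"); d=np.load("wrist0.npy")
im,dd=get_image("wrist")
for q in ["cyl_center","ring"]:
    print(q,[(np.round(x["centre"],1).tolist(),round(x["p"],2)) for x in tip_of("wrist",q)[:3]])
m=masks_of("wrist","cyl_center")
print([(x["centre"],x["p"],x["region"].sum()) for x in m[:3]])
M=m[0]["region"]; ys,xs=np.nonzero(M)
P=np.array([pt("wrist",(x,y),dd,W) for x,y in zip(xs,ys) if dd[y,x]>0])
P=P[(P[:,2]>0.012)]
print(P[:,2].max(),len(P))
# fit: axis direction by PCA of xy
top=P[P[:,2]>0.047]; c=top[:,:2].mean(0); u,s,v=np.linalg.svd(top[:,:2]-c); ax=v[0]; print("axis",ax,np.degrees(np.arctan2(ax[1],ax[0])))
t=(P[:,:2]-c)@ax; n=(P[:,:2]-c)@np.array([-ax[1],ax[0]])
print("t range",t.min(),t.max(),"mid",c+ax*(t.min()+t.max())/2)
# fit cylinder axis line by lsq on straight part
from scipy.optimize import least_squares
mid=(t.min()+t.max())/2; k=np.abs(t-mid)<0.05
Q=P[k]
def f(p):
    a=np.array([np.cos(p[0]),np.sin(p[0])]); nn=(Q[:,:2]-c)@np.array([-a[1],a[0]])-p[1]
    return np.hypot(nn,Q[:,2]-p[2])-0.025
r=least_squares(f,[np.arctan2(ax[1],ax[0]),0,0.028],loss="soft_l1",f_scale=0.002); print(r.x,np.std(f(r.x)))
a=np.array([np.cos(r.x[0]),np.sin(r.x[0])]);n=np.array([-a[1],a[0]])
t=(P[:,:2]-c)@a; C=c+n*r.x[1]+a*(t.min()+t.max())/2; print("center",C, "t",t.min(),t.max(),"z",r.x[2])
for px in [(127,142),(290,57)]: print(px,atz("wrist",px,0.028,W))
# ring pixels
g=im.astype(int).sum(2)
sub=(slice(80,108),slice(155,190))
ys,xs=np.nonzero((g[sub]<250)); print(len(xs)); 
RP=np.array([pt("wrist",(x+155,y+80),dd,W) for x,y in zip(xs,ys)])
rp=RP.mean(0);print(rp, "t",(rp[:2]-C)@a,"n",(rp[:2]-C)@n)
cv2.imwrite("pics/ringz.png",cv2.resize(im[70:120,140:200],None,fx=8,fy=8,interpolation=cv2.INTER_NEAREST))
E
```

```text
cyl_center [([204.1, 98.9], 0.59)]
ring []
[([207.5, 94.9], 0.95, np.int64(6705))]
0.05545346733239043 6624
axis [-0.89982154 -0.43625817] -154.13461999117524
t range -0.11139148755019926 0.11676025289894074 mid [0.56229128 0.08460965]
[-2.69283075e+00 -5.75511586e-04  2.78793004e-02] 0.0006701528413243209
center [0.56204526 0.08513791] t -0.11139841113760085 0.1167520998986222 z 0.02787930038162193
(127, 142) [0.46314943 0.03722212 0.028     ]
(290, 57) [0.6625381 0.1331342 0.028    ]
1
[0.53606997 0.09807696 0.04090075] t 0.017789733921339302 n -0.02292728088583116
```

```bash
python3 - <<'E'
from h import *
S={n:cal(n) for n in ["scene","side"]}
D={n:np.load(n+"0.npy") for n in S}
def tri(a,b):
    p1,d1=ray("scene",a,S["scene"]);p2,d2=ray("side",b,S["side"])
    d1/=np.linalg.norm(d1);d2/=np.linalg.norm(d2)
    A=np.array([d1,-d2]).T; s=np.linalg.lstsq(A,p2-p1,rcond=None)[0]
    a,b=p1+d1*s[0],p2+d2*s[1]; return (a+b)/2,np.linalg.norm(a-b)
print("grip",tri((197.9,215),(261.4,234.3)))
print("dock",tri((201.1,241.7),(267.3,268.3)), atz("scene",(201.1,241.7),0,S["scene"]),atz("side",(267.3,268.3),0,S["side"]))
for n,L in {"scene":{"block":(230,250.5),"bottle":(210.6,281),"dock2":(261,283),"spanner":(330,165),"blue":(155,225),"turq":(165,268)},"side":{"block":(298.4,250.8),"bottle":(331.5,284.4),"rack":(170,142),"spanner":(237,134.7),"turq":(290,312)}}.items():
    for k,v in L.items(): print(n,k,np.round(atz(n,v,0,S[n]),3))
for n,b in (("scene",(185,195,225,260)),("side",(240,215,300,285))):
    im=cv2.imread(f"pics/{n}0.png")[b[1]:b[3],b[0]:b[2]]
    cv2.imwrite(f"pics/{n}z.png",cv2.resize(im,None,fx=8,fy=8,interpolation=cv2.INTER_NEAREST))
E
```

```text
grip (array([ 0.49632277, -0.31293968,  0.12118278]), np.float64(0.001189981503166198))
dock (array([ 0.51176088, -0.32351527, -0.00436464]), np.float64(0.003934842143023503)) [ 0.51335916 -0.32377471  0.        ] [ 5.10434260e-01 -3.29642136e-01  1.11022302e-16]
scene block [ 0.619 -0.284  0.   ]
scene bottle [ 0.658 -0.424  0.   ]
scene dock2 [ 0.79  -0.318  0.   ]
scene spanner [0.627 0.359 0.   ]
scene blue [ 0.327 -0.381  0.   ]
scene turq [ 0.504 -0.489  0.   ]
side block [ 0.62  -0.293  0.   ]
side bottle [ 0.658 -0.437  0.   ]
side rack [0.365 0.399 0.   ]
side spanner [0.629 0.373 0.   ]
side turq [ 0.517 -0.488  0.   ]
```

View pics/ringz.png

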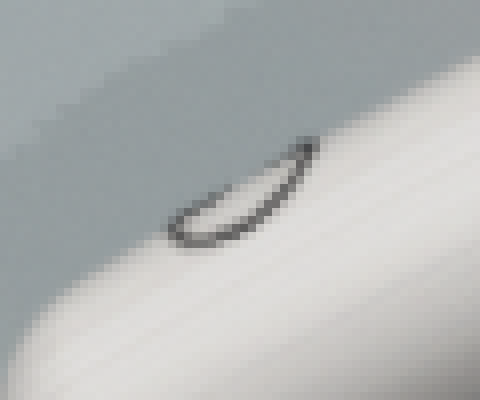

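View pics/scenez.png

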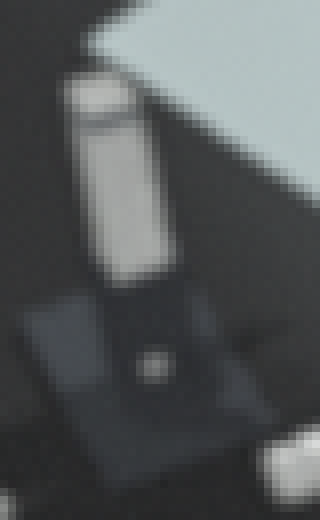

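View pics/sidez.png

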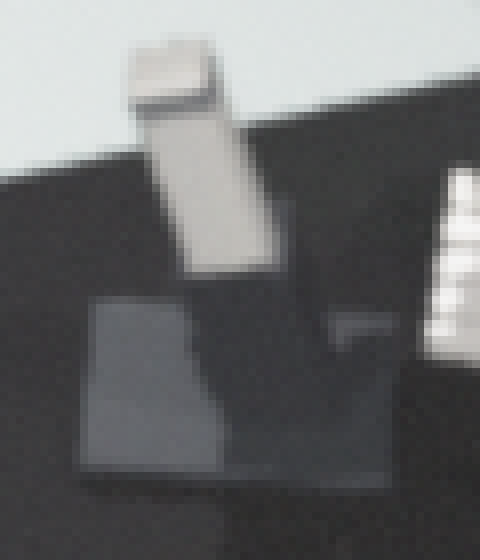

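```bash
cat > ringfit.py <<'E'
from h import *
from scipy.optimize import minimize
def ringpts(C,yaw,phi,t=0.03,zc=0.028,r=0.0112,N=120):
    a=np.array([np.cos(yaw),np.sin(yaw),0]);n=np.array([-a[1],a[0],0]);k=np.array([0,0,1.])
    s=np.linspace(0,2*np.pi,N,endpoint=False)
    th=phi+r*np.sin(s)/0.025
    nn=np.outer(np.cos(th),k)+np.outer(np.sin(th),n)
    return np.r_[C,zc]+np.outer(t+r*np.cos(s),a)+0.025*nn, nn
def score(im,cam,W,C,yaw,phi,t,r):
    P,nn=ringpts(C,yaw,phi,t,r=r)
    vis=np.einsum('ij,ij->i',W[1]-P,nn)>0.002
    if vis.sum()<20: return -99
    p=np.array([proj(cam,x,W) for x in P[vis]],np.float32)
    g=im.astype(np.float32).sum(2)/3; bl=cv2.GaussianBlur(g,(0,0),0.7)
    loc=cv2.morphologyEx(bl,cv2.MORPH_CLOSE,np.ones((9,9)))
    v=cv2.remap(loc-bl,p[:,0][None],p[:,1][None],cv2.INTER_LINEAR)[0]
    return v.mean()
def fit(im,cam,W,C,yaw,phis,ts=np.arange(.022,.039,.001)):
    b=max(((score(im,cam,W,C,yaw,ph,t,r),ph,t,r) for ph in phis for t in ts for r in (.0107,.0113)))
    return b
E
python3 - <<'E'
from ringfit import *
W=cal("wrist"); im=cv2.imread("pics/wrist0.png")
C=np.array([0.56204,0.08514]);yaw=-2.69283
for sgn in [1,-1]:
    b=fit(im,"wrist",W,C,yaw,sgn*np.radians(np.arange(20,85,2.))); print(b[0],np.degrees(b[1]),b[2:])
    if sgn==-1:
        for dC in np.arange(-.003,.0031,.001):
            n=np.array([-np.sin(yaw),np.cos(yaw)])
            e=fit(im,"wrist",W,C+n*dC,yaw,np.radians(np.arange(-80,-30,1.)),np.arange(.026,.036,.001)); print(dC,e[0],np.degrees(e[1]),e[2:])
o=cv2.resize(im[60:130,130:220],None,fx=8,fy=8)
P,nn=ringpts(C,yaw,b[1],b[2],r=b[3])
for x,n_ in zip(P,nn):
    q=(proj("wrist",x,W)-[130,60]+.5)*8
    cv2.circle(o,tuple(int(v) for v in q),1,(0,0,255) if (W[1]-x)@n_>0 else (255,0,0),-1)
cv2.imwrite("pics/fit0.png",o)
E
```

```text
3.3771474 84.0 (np.float64(0.022), 0.0107)
46.683125 -68.0 (np.float64(0.030000000000000006), 0.0113)
-0.003 31.575165 -57.00000000000001 (np.float64(0.029), 0.0113)
-0.002 37.730724 -61.0 (np.float64(0.029), 0.0113)
-0.001 43.22228 -64.0 (np.float64(0.030000000000000002), 0.0113)
0.0 46.683125 -68.0 (np.float64(0.030000000000000002), 0.0113)
0.001 46.423862 -70.0 (np.float64(0.031000000000000003), 0.0107)
0.002 47.097843 -74.0 (np.float64(0.031000000000000003), 0.0107)
0.003 48.58227 -80.0 (np.float64(0.032), 0.0107)
```

View pics/fit0.png

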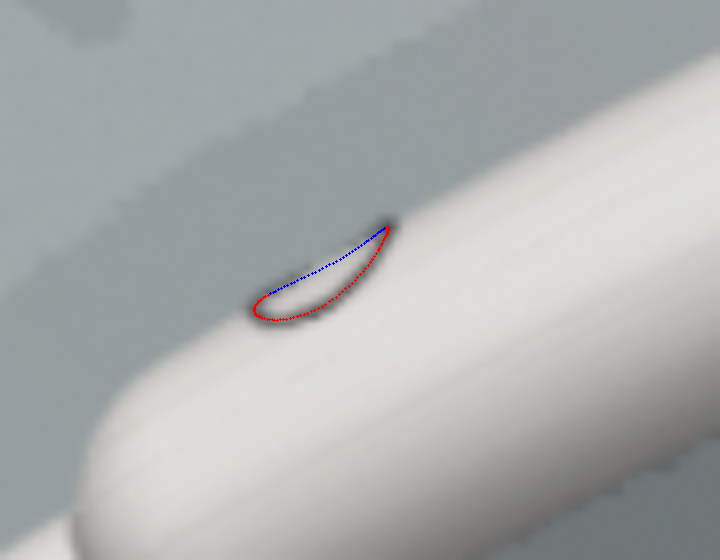

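The fit puts the ring about 67° off up towards the robot's +y side, so it needs a roll of about 29 mm towards (0.43, -0.90). I'll straddle the cylinder with the jaws across it.

Emit:
carry_out --increments '[[[0,0,1],[-0.16,0.21,-0.25],1],[[0,0,1],[-0.16,0.21,-0.25],1],[[0,0,1],[-0.16,0.21,-0.25],1],[[0,0,1],[-0.16,0.21,-0.25],1],[[0,0,1],[-0.16,0.21,-0.25],1],[[0,0,1],[-0.16,0.21,-0.25],1],[[0,0,1],[-0.16,0.21,-0.25],1],[[0,0,1],[-0.16,0.21,-0.25],1]]'

```text
t: 2.05
tool_pos: [0.599, 0.0342, 0.3647]
tool_rot: [-0.649, 1.469, 0.649]
contact_force: [1.0, -0.8, -0.2]
opening: 0.0852
```

Emit:
carry_out --increments '[[[0,0,1],[-0.16,0.21,-0.25],1],[[0,0,1],[-0.16,0.21,-0.25],1],[[0,0,1],[-0.16,0.21,-0.25],1],[[0,0,1],[-0.16,0.21,-0.25],1],[[0,0,1],[-0.16,0.21,-0.25],1],[[0,0,1],[-0.16,0.21,-0.25],1],[[0,0,1],[-0.16,0.21,-0.25],1],[[0,0,1],[-0.16,0.21,-0.25],1]]'

```text
t: 2.85
tool_pos: [0.5723, 0.0692, 0.3236]
tool_rot: [-1.277, 1.159, 1.279]
contact_force: [0.5, -0.7, -0.1]
opening: 0.0854
```

Emit:
carry_out --increments '[[[0,0,1],[-0.12,0.2,-0.25],1],[[0,0,1],[-0.12,0.2,-0.25],1],[[0,0,1],[-0.12,0.2,-0.25],1],[[0,0,1],[-0.12,0.2,-0.25],1],[[0,0,0.2],[0,0,0],1]]'

```text
t: 3.35
tool_pos: [0.5617, 0.0862, 0.3022]
tool_rot: [-1.587, 0.905, 1.592]
contact_force: [0.5, -0.2, 0.2]
opening: 0.0857
```

```bash
cat > cylm.py <<'E'
from ringfit import *
from scipy.optimize import least_squares
def measure(tag,phis=np.radians(np.arange(-85,40,2.)),half=0.1):
    W=cal("wrist"); im,dd=get_image("wrist"); cv2.imwrite(f"pics/{tag}.png",im)
    o=get_obs(); Rm=R.from_rotvec(o["tool_rot"]).as_matrix(); print("tcp",o["tool_pos"].round(4),"jaw yaw",np.degrees(np.arctan2(Rm[1,2],Rm[0,2])).round(2),"xdir",Rm[:,0].round(4),"F",o["contact_force"].round(1),"t",o["t"])
    m=masks_of("wrist","cyl_center"); 
    if not m: print("no mask"); return
    M=cv2.erode(m[0]["region"].astype(np.uint8),np.ones((3,3))); print("p",m[0]["p"])
    ys,xs=np.nonzero((M>0)&(dd>0))
    P=np.array([pt("wrist",(x,y),dd,W) for x,y in zip(xs,ys)]); P=P[(P[:,2]>.012)&(P[:,2]<.06)]
    c=np.median(P[:,:2],0); yaw0=-2.693
    def f(p,Q=P):
        a=np.array([np.cos(p[0]),np.sin(p[0])]); nn=(Q[:,:2]-c)@np.array([-a[1],a[0]])-p[1]
        return np.hypot(nn,Q[:,2]-p[2])-0.025
    # straight part only: iterate
    x=[yaw0,0,.028];C=np.array([0.562,0.085])
    for i in range(4):
        a=np.array([np.cos(x[0]),np.sin(x[0])]); t=(P[:,:2]-C)@a
        Q=P[np.abs(t)<.055]; r=least_squares(lambda p:f(p,Q),x,loss="soft_l1",f_scale=.001); x=r.x
        a=np.array([np.cos(x[0]),np.sin(x[0])]);n=np.array([-a[1],a[0]])
        L=c+n*x[1]; C=L+a*((C-L)@a)
    t=(P[:,:2]-C)@a
    print("yaw",np.degrees(x[0]).round(2),"zc",x[2].round(4),"C(along kept)",C.round(4),"t range",t.min().round(4),t.max().round(4),"res",np.std(f(x,Q)).round(5))
    b=fit(im,"wrist",W,C,x[0],phis,np.arange(.02,.041,.001)); b=fit(im,"wrist",W,C,x[0],b[1]+np.radians(np.arange(-3,3.1,.5)),b[2]+np.arange(-.0015,.0016,.0005))
    print("ring score",round(float(b[0]),1),"phi",np.degrees(b[1]).round(1),"t",b[2].round(4))
    P_,_=ringpts(C,x[0],b[1],b[2],r=b[3]); o=cv2.resize(im,None,fx=1.5,fy=1.5)
    for X in P_:
        q=(proj("wrist",X,W)+.5)*1.5; cv2.circle(o,tuple(int(v) for v in q),0,(0,0,255),-1)
    cv2.imwrite(f"pics/{tag}_f.png",o)
    return C,x[0],b
E
python3 -c "
from cylm import *
measure('m1')"
```

```text
tcp [0.562  0.0861 0.3027] jaw yaw 120.53 xdir [ 0.      0.0035 -1.    ] F [-1.2  0.4 -0.4] t 3.4
p 0.85
yaw -154.23 zc 0.0278 C(along kept) [0.5621 0.0848] t range -0.1126 0.1128 res 0.00055
ring score 69.1 phi -68.0 t 0.0295
```

View pics/m1_f.png

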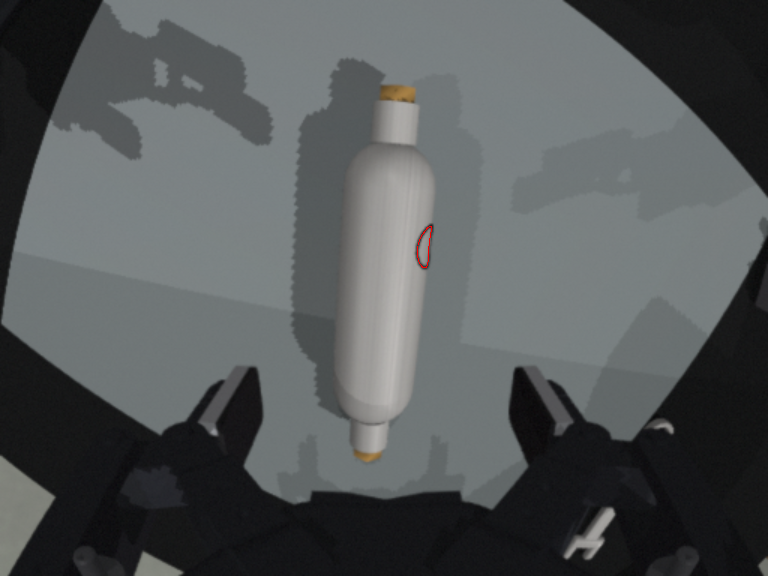

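Emit:
carry_out --increments '[[[0,0,-0.85],[0,-0.06,-1],1],[[0,0,0],[0,0,-1],1],[[0,0,0],[0,0,-1],1],[[0,0,0],[0,0,-1],1],[[0,0,0],[0,0,-1],1],[[0,0,0],[0,0,-0.7],1]]'

```text
t: 4.05
tool_pos: [0.5661, 0.0834, 0.193]
tool_rot: [-1.527, 0.962, 1.505]
contact_force: [-0.7, -0.8, -0.4]
opening: 0.0852
```

```bash
python3 -c "
from cylm import *
measure('m2')"
```

```text
tcp [0.5651 0.0833 0.1908] jaw yaw 114.66 xdir [ 0.0128  0.003  -0.9999] F [-1.  -1.5 -1.2] t 4.1
p 0.61
yaw -154.24 zc 0.0278 C(along kept) [0.562  0.0849] t range -0.044 0.1133 res 0.00048
ring score 78.1 phi -67.5 t 0.0295
```

View pics/m2_f.png

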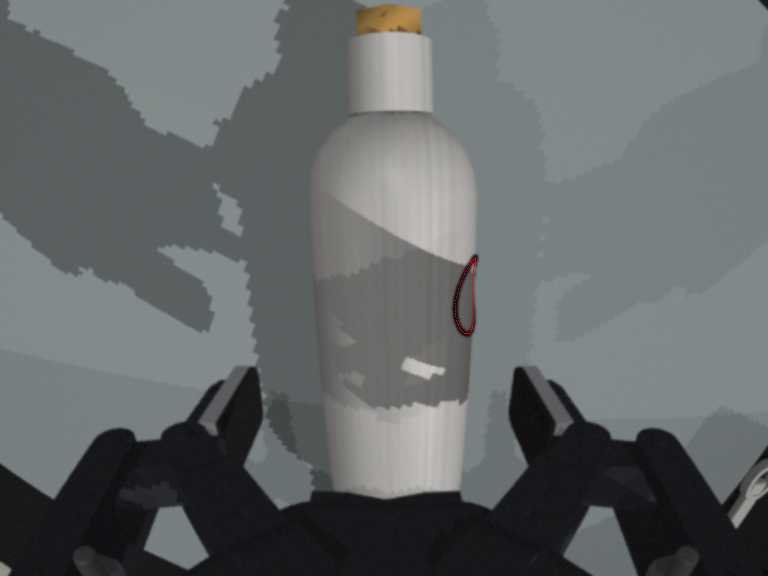

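Emit:
carry_out --increments '[[[0,0.12,0.19],[0,0,-0.4],0.8],[[0,0,0],[0,0,0],0.8],[[0,0,0],[0.04,-0.08,0],0.8],[[0,0,0],[0.05,-0.1,0],0.8],[[0,0,0],[0.05,-0.1,0],0.8],[[0,0,0],[0.05,-0.1,0],0.8],[[0,0,0],[0.05,-0.1,0],0.8],[[0,0,0],[0.05,-0.1,0],0.8]]'

```text
t: 4.95
tool_pos: [0.5741, 0.0711, 0.1886]
tool_rot: [-1.535, 0.953, 1.527]
contact_force: [0.0, 0.0, 1.0]
opening: 0.0679
```

```bash
python3 -c "
from cylm import *
measure('m3')"
```

```text
tcp [0.5742 0.0708 0.1887] jaw yaw 115.8 xdir [ 0.0083  0.0035 -1.    ] F [-0.1 -1.1  0.4] t 5.0
p 0.85
yaw -154.15 zc 0.0278 C(along kept) [0.5655 0.0778] t range -0.0453 0.1139 res 0.00048
ring score 91.3 phi -49.5 t 0.0295
```

Emit:
carry_out --increments '[[[0,0,0],[0.043,-0.09,0],0.8],[[0,0,0],[0.043,-0.09,0],0.8],[[0,0,0],[0.043,-0.09,0],0.8],[[0,0,0],[0.043,-0.09,0],0.8],[[0,0,0],[0.043,-0.09,0],0.8],[[0,0,0],[0.043,-0.09,0],0.8],[[0,0,0],[0.043,-0.09,0],0.8],[[0,0,0],[0.043,-0.09,0],0.8]]'

```text
t: 5.85
tool_pos: [0.5813, 0.0555, 0.1882]
tool_rot: [-1.534, 0.954, 1.527]
contact_force: [-0.4, -0.3, 0.1]
opening: 0.0685
```

```bash
python3 -c "
from cylm import *
measure('m4')"
```

```text
tcp [0.5814 0.0553 0.1883] jaw yaw 115.79 xdir [ 0.0076  0.0036 -1.    ] F [-0.2 -1.2  0.3] t 5.9
p 0.57
yaw -154.17 zc 0.0278 C(along kept) [0.5729 0.0624] t range -0.0468 0.1137 res 0.0005
ring score 92.1 phi -10.5 t 0.0295
```

View pics/m4_f.png

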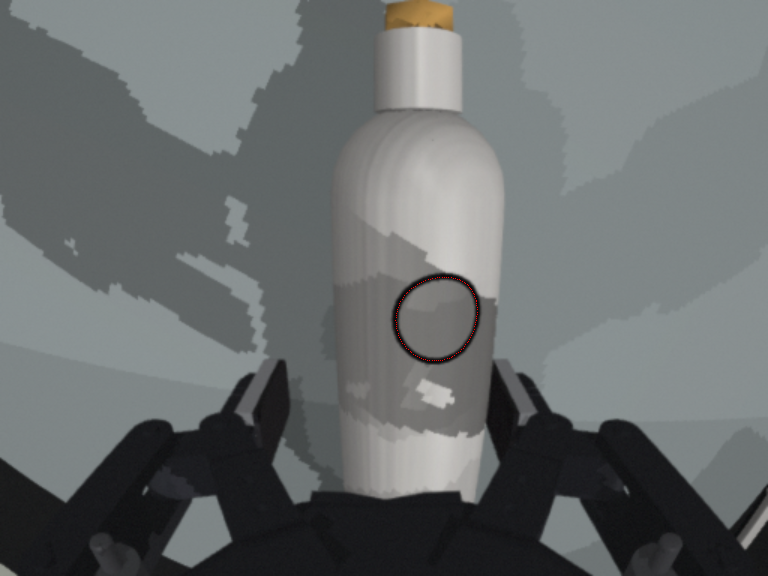

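Emit:
carry_out --increments '[[[0,0,0],[0.022,-0.045,0],0.8],[[0,0,0],[0.022,-0.045,0],0.8],[[0,0,0],[0.022,-0.045,0],0.8],[[0,0,0],[0.022,-0.045,0],0.8],[[0,0,0],[0,0,0],0.8]]'

```text
t: 6.45
tool_pos: [0.5832, 0.0515, 0.1882]
tool_rot: [-1.535, 0.954, 1.527]
contact_force: [-1.7, -0.5, 0.7]
opening: 0.0686
```

```bash
python3 -c "
from cylm import *
measure('m5',np.radians(np.arange(-15,15,2.)))
measure('m6',np.radians(np.arange(-15,15,2.)))"
```

```text
tcp [0.5832 0.0515 0.1882] jaw yaw 115.79 xdir [ 0.0074  0.0035 -1.    ] F [-0.2 -0.2 -0.4] t 6.5
p 0.87
yaw -154.14 zc 0.0279 C(along kept) [0.5751 0.0581] t range -0.0419 0.1139 res 0.0005
ring score 92.5 phi 0.5 t 0.0295
tcp [0.5832 0.0516 0.1881] jaw yaw 115.8 xdir [ 0.0072  0.0036 -1.    ] F [ 0.4 -0.1  0. ] t 6.6
p 0.61
yaw -154.15 zc 0.0279 C(along kept) [0.5751 0.0581] t range -0.0439 0.1141 res 0.00051
ring score 92.3 phi 0.5 t 0.0295
```

Emit:
carry_out --increments '[[[0,0,0],[-0.1,0.2,0],0.9],[[0,0,0],[-0.1,0.2,0],1],[[0,0,0],[0,0,1],1],[[0,0,0],[0,0,1],1],[[0,0,0],[0,0,1],1],[[0,0,0],[0,0,1],1],[[0,0,0],[0,0,1],1],[[0,0,0],[0,0,1],1]]'

```text
t: 7.45
tool_pos: [0.5749, 0.0625, 0.3069]
tool_rot: [-1.528, 0.959, 1.538]
contact_force: [0.1, 0.2, 0.3]
opening: 0.0852
```

```bash
python3 -c "
from cylm import *
measure('m7',np.radians(np.arange(-25,25,2.)))"
```

```text
tcp [0.5762 0.0626 0.3113] jaw yaw 115.9 xdir [ 0.0029  0.0042 -1.    ] F [1.7 0.3 3.5] t 7.5
p 0.91
yaw -154.22 zc 0.0278 C(along kept) [0.5751 0.058 ] t range -0.1129 0.1126 res 0.00058
ring score 83.3 phi 0.5 t 0.0295
```

View pics/m7_f.png

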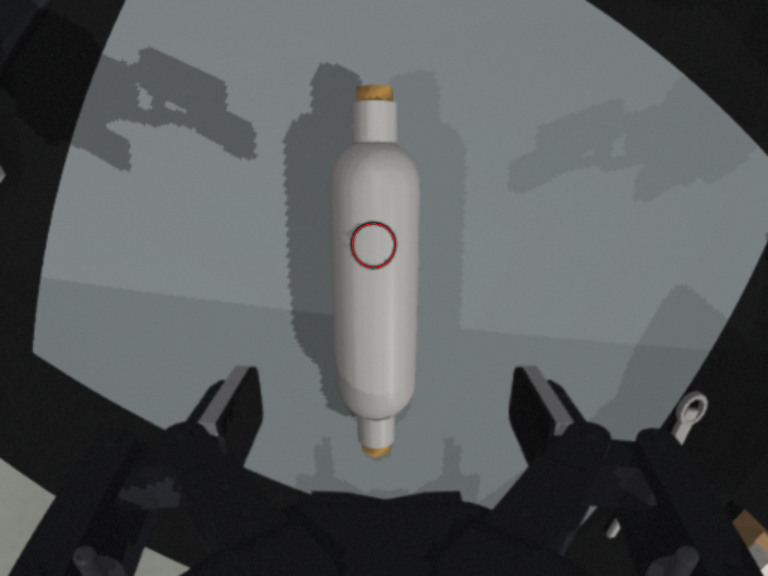

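Emit:
carry_out --increments '[[[0,0,-0.3],[-0.24,-0.9,0.6],1],[[0,0,-0.3],[-0.24,-0.9,0.6],1],[[0,0,-0.3],[-0.24,-0.9,0.6],1],[[0,0,-0.3],[-0.24,-0.9,0.6],1],[[0,0,-0.3],[-0.24,-0.9,0.6],1],[[0,0,-0.3],[-0.24,-0.9,0.6],1],[[0,0,-0.3],[-0.24,-0.9,0.6],1],[[0,0,-0.3],[-0.24,-0.9,0.6],1]]'

```text
t: 8.35
tool_pos: [0.5333, -0.0823, 0.3954]
tool_rot: [-1.348, 1.104, 1.374]
contact_force: [0.1, -1.6, -0.1]
opening: 0.0853
```

Emit:
carry_out --increments '[[[0,0,-0.3],[-0.24,-0.9,0],1],[[0,0,-0.3],[-0.24,-0.9,0],1],[[0,0,-0.3],[-0.24,-0.9,0],1],[[0,0,-0.3],[-0.24,-0.9,0],1],[[0,0,-0.3],[-0.24,-0.9,0],1],[[0,0,-0.3],[-0.24,-0.9,0],1],[[0,0,-0.3],[-0.24,-0.9,0],1],[[0,0,0],[0,0,0],1]]'

```text
t: 9.15
tool_pos: [0.4966, -0.2129, 0.3852]
tool_rot: [-1.18, 1.217, 1.222]
contact_force: [-0.0, 0.5, 0.5]
opening: 0.085
```

```bash
cat > gm.py <<'E'
from h import *
def gmeas(tag):
    im,dd=get_image("wrist"); W=cal("wrist"); np.save(tag+".npy",dd)
    o=get_obs(); Rm=R.from_rotvec(o["tool_rot"]).as_matrix(); print("tcp",o["tool_pos"].round(4),"jaw yaw",np.degrees(np.arctan2(Rm[1,2],Rm[0,2])).round(2),"R",Rm.round(3).tolist(),"t",o["t"])
    cv2.imwrite(f"pics/{tag}.png",im)
    for q in ["gauge_grip","dock"]:
        print(q,[(np.round(x["centre"],1).tolist(),round(x["p"],2)) for x in tip_of("wrist",q)[:4]])
    big=cv2.resize(im,None,fx=1.5,fy=1.5); 
    for i,x in enumerate(masks_of("wrist","gauge_grip")[:4]):
        print("mask",x["centre"],round(x["p"],2),x["region"].sum()); np.save(f"{tag}_mask{i}.npy",x["region"])
    cv2.imwrite(f"pics/{tag}b.png",big)
    np.savez(tag+"_cal.npz",p=W[1],R=W[2])
E
python3 -c "
from gm import *
gmeas('g1')"
```

```text
tcp [ 0.4967 -0.2121  0.3849] jaw yaw 89.36 R [[-0.019, -1.0, 0.011], [0.017, 0.011, 1.0], [-1.0, 0.019, 0.017]] t 9.2
gauge_grip [([39.7, 187.3], 0.94), ([136.4, 214.0], 0.88), ([130.5, 57.8], 0.61)]
dock [([195.1, 347.8], 0.9), ([170.2, 190.1], 0.77)]
mask [54.9, 189.3] 0.94 1794
mask [133.5, 215.0] 0.91 1833
mask [117.9, 55.0] 0.81 2173
```

View pics/g1b.png

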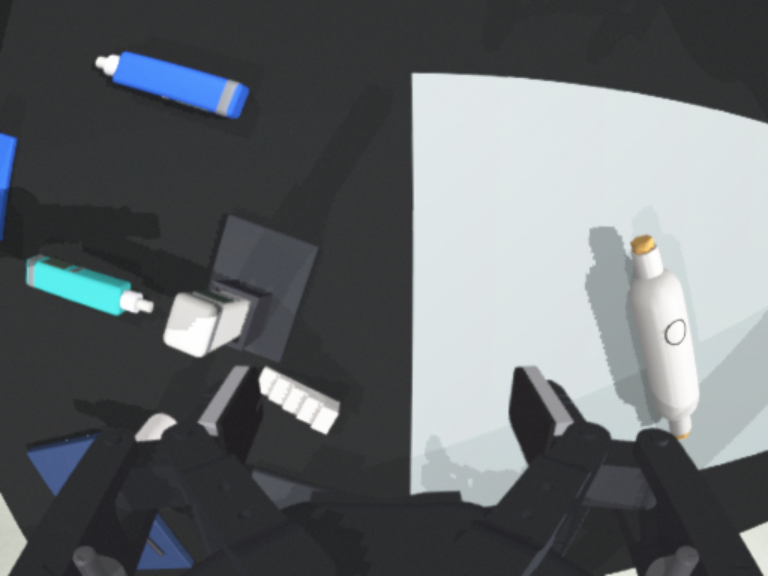

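Emit:
carry_out --increments '[[[0,0,0],[-0.1,-1,0],1],[[0,0,0],[-0.1,-1,0],1],[[0,0,0],[-0.1,-1,0],1],[[0,0,0],[-0.1,-1,0],1],[[0,0,0],[-0.1,-0.7,0],1],[[0,0,0],[0,0,0],1]]'

```text
t: 9.95
tool_pos: [0.4891, -0.3026, 0.3857]
tool_rot: [-1.19, 1.208, 1.231]
contact_force: [-0.5, 0.8, -0.4]
opening: 0.0858
```

```bash
python3 -c "
from gm import *
gmeas('g2')
im=cv2.imread('pics/g2.png')
dd=np.load('g2.npy'); print(np.count_nonzero(dd==0))
m=None
"
```

```text
tcp [ 0.4892 -0.3019  0.3856] jaw yaw 90.15 R [[-0.017, -1.0, -0.003], [0.018, -0.003, 1.0], [-1.0, 0.017, 0.018]] t 10.0
gauge_grip [([206.5, 56.9], 0.92), ([238.7, 219.4], 0.58), ([490.4, 227.9], 0.53)]
dock [([241.2, 191.7], 0.94), ([27.7, 114.4], 0.9)]
mask [187.8, 51.4] 0.7 2772
mask [240.3, 222.6] 0.58 1466
940
```

View pics/g2b.png

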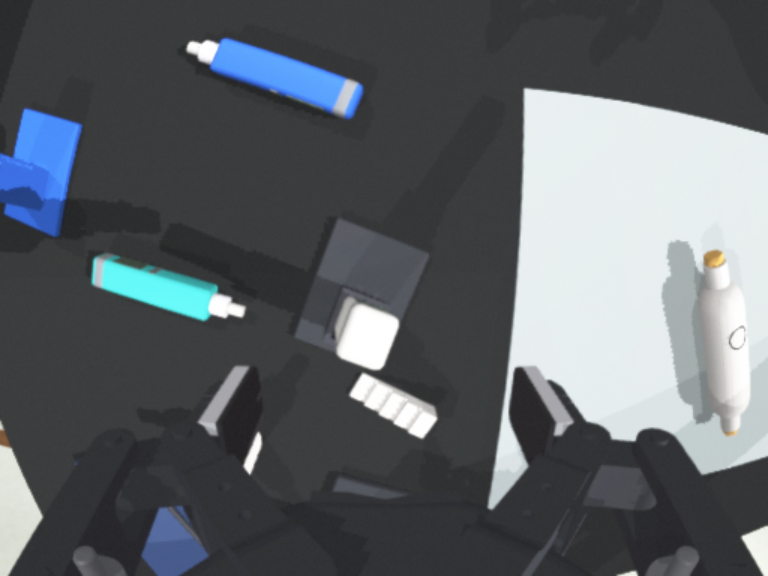

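```bash
python3 - <<'E'
from h import *
W=cal("wrist"); dd=np.load("g2.npy"); im=cv2.imread("pics/g2.png"); M=np.load("g2_mask1.npy")
for px in [(340,218),(428,257),(295,340)]:
    print(px,atz("wrist",(px[0]/1.5,px[1]/1.5),0.008,W).round(4))
c=[atz("wrist",(p[0]/1.5,p[1]/1.5),0.008,W) for p in [(340,218),(428,257),(295,340)]]
e=c[1]-c[0]; print("w",np.linalg.norm(e),np.degrees(np.arctan2(e[1],e[0]))); e=c[2]-c[0]; print("l",np.linalg.norm(e),np.degrees(np.arctan2(e[1],e[0])))
ys,xs=np.nonzero(M&(dd>0)); P=np.array([pt("wrist",(x,y),dd,W) for x,y in zip(xs,ys)])
print("z pct",np.percentile(P[:,2],[1,5,25,50,75,95,99]).round(4), P.mean(0))
# RANSAC plane of top
rng=np.random.default_rng(0);best=None
for _ in range(400):
    q=P[rng.choice(len(P),3,False)]; n=np.cross(q[1]-q[0],q[2]-q[0]); l=np.linalg.norm(n)
    if l<1e-7: continue
    n/=l; n*=np.sign(n[2])
    if n[2]<.85: continue
    k=np.abs((P-q[0])@n)<.001
    if best is None or k.sum()>best.sum(): best=k
Q=P[best]; cc=Q.mean(0); n=np.linalg.svd(Q-cc)[2][2]; n*=np.sign(n[2]); print("top plane",len(Q),n,"tilt",np.degrees(np.arccos(n[2])),"dir",np.degrees(np.arctan2(n[1],n[0])),cc)
ys,xs=np.nonzero(M); 
pq=np.array([[x,y] for (x,y),b in zip(zip(*np.nonzero((M&(dd>0)).T)),[1]*10**6)])
# extents in stand frame
for yaw in [np.degrees(np.arctan2(e[1],e[0]))]:
    th=np.radians(yaw); x=np.array([np.cos(th),np.sin(th),0]);y=np.array([-np.sin(th),np.cos(th),0]);z=np.cos(np.radians(15))*np.array([0,0,1.])-np.sin(np.radians(15))*x
    xg=np.cross(y,z); T=Q-cc
    mid=cc+xg*((T@xg).max()+(T@xg).min())/2+y*((T@y).max()+(T@y).min())/2
    print("yaw",yaw,"ext",np.ptp(T@xg),np.ptp(T@y),"mid",mid,"grip",mid-0.04*z,"z",z)
cv2.imwrite("pics/g2z.png",cv2.resize(im[135:260,180:300],None,fx=5,fy=5,interpolation=cv2.INTER_CUBIC))
E
```

```text
(340, 218) [ 0.4543 -0.3295  0.008 ]
(428, 257) [ 0.4856 -0.2597  0.008 ]
(295, 340) [ 0.5571 -0.3705  0.008 ]
w 0.07649632294073296 65.79665344076103
l 0.11073451693162359 -21.76207106908527
z pct [0.0356 0.102  0.1584 0.1611 0.1633 0.1649 0.1657] [ 0.49285923 -0.3068476   0.1536772 ]
top plane 851 [-0.26899987  0.102431    0.9576779 ] tilt 16.7288061191533 dir 159.153939764884 [ 0.49165025 -0.30536     0.16195469]
yaw -21.76207106908527 ext 0.025975706100725214 0.022654520601081155 mid [ 0.49196458 -0.30532831  0.16202976] grip [ 0.50157951 -0.30916663  0.12339273] z [-0.24037339  0.09595797  0.96592583]
```

View pics/g2z.png

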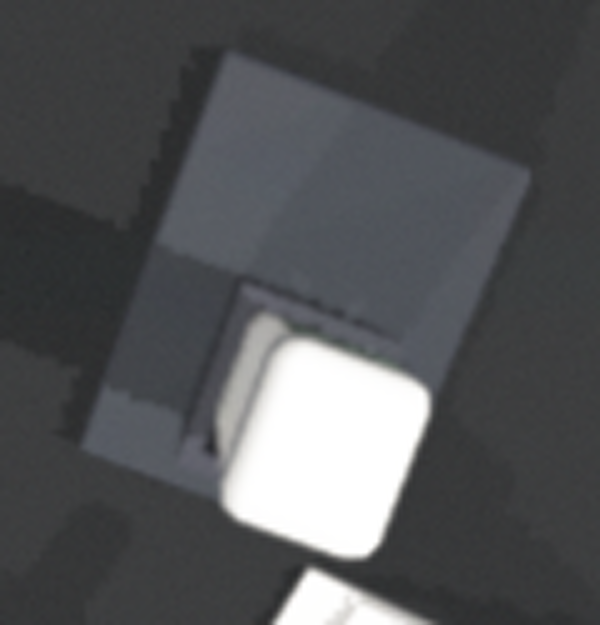

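```bash
cat > plan.py <<'E'
from h import *
import sys
def go(Rt,pt_,n=None):
    o=get_obs(); Rc=R.from_rotvec(o["tool_rot"]); 
    rv=(R.from_matrix(Rt)*Rc.inv()).as_rotvec(); dp=np.array(pt_)-o["tool_pos"]
    print("turn units",(rv/.1).round(2),"shift units",(dp/.02).round(2),"t",o["t"],"F",o["contact_force"].round(2),"open",round(o["opening"],4))
def gaugeR(yawdeg,tilt=15):
    th=np.radians(yawdeg);x=np.array([np.cos(th),np.sin(th),0]);y=np.array([-np.sin(th),np.cos(th),0]);k=np.radians(tilt)
    z=np.cos(k)*np.array([0,0,1.])-np.sin(k)*x
    return np.c_[-z,-np.cross(y,z),y],z
E
python3 - <<'E'
from plan import *
Rt,z=gaugeR(-22); g=np.array([.5016,-.3092,.1234])
print(np.linalg.det(Rt))
go(Rt,g+.225*z); go(Rt,g+.155*z)
E
```

```text
1.0
turn units [-0.7  -2.72 -3.88] shift units [-2.08  0.69 -2.25] t 10.15 F [ 0.03 -0.29  0.09] open 0.0853
turn units [-0.7  -2.72 -3.88] shift units [-1.24  0.35 -5.63] t 10.15 F [ 0.03 -0.29  0.09] open 0.0853
```

Emit:
carry_out --increments '[[[-0.14,-0.54,-0.78],[-0.42,0.14,-0.2],1],[[-0.14,-0.54,-0.78],[-0.42,0.14,-0.2],1],[[-0.14,-0.54,-0.78],[-0.42,0.14,-0.2],1],[[-0.14,-0.54,-0.78],[-0.42,0.14,-0.2],1],[[-0.14,-0.54,-0.78],[-0.42,0.14,-0.2],1],[[0,0,0],[0,0,0],1]]'

```text
t: 10.75
tool_pos: [0.4472, -0.2817, 0.3652]
tool_rot: [-1.068, 1.209, 0.707]
contact_force: [0.7, 1.0, 0.0]
opening: 0.0858
```

```bash
python3 - <<'E'
from plan import *
from gm import gmeas
gmeas("g3")
Rt,z=gaugeR(-22); g=np.array([.5016,-.3092,.1234])
go(Rt,g+.225*z); go(Rt,g+.155*z)
W=cal("wrist"); im=cv2.imread("pics/g3.png"); o=cv2.resize(im,None,fx=1.5,fy=1.5)
for s,col in ((0.0,(0,0,255)),(.04,(0,255,0)),(-.045,(255,0,0))):
    q=(proj("wrist",g+s*z,W)+.5)*1.5; cv2.circle(o,tuple(int(v) for v in q),4,col,-1)
cv2.imwrite("pics/g3b.png",o)
E
```

```text
tcp [ 0.4477 -0.282   0.3658] jaw yaw 67.46 R [[0.248, -0.89, 0.383], [-0.101, 0.37, 0.924], [-0.963, -0.268, 0.002]] t 10.8
gauge_grip [([151.7, 32.0], 0.81), ([243.9, 198.6], 0.79), ([110.4, 203.9], 0.56)]
dock [([26.1, 165.5], 0.81), ([253.6, 149.9], 0.79)]
mask [131.5, 37.8] 0.94 3222
mask [127.6, 200.0] 0.83 2266
mask [248.7, 203.5] 0.65 2177
turn units [0.02 0.1  0.1 ] shift units [-0.04 -0.22 -1.29] t 10.95 F [-0.58 -0.21 -0.07] open 0.0857
turn units [0.02 0.1  0.1 ] shift units [ 0.8  -0.56 -4.67] t 10.95 F [-0.58 -0.21 -0.07] open 0.0857
```

View pics/g3b.png

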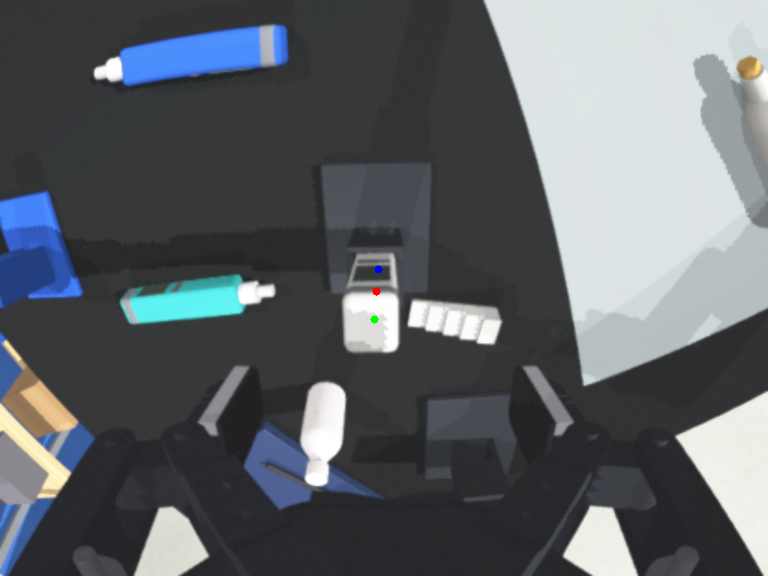

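Emit:
carry_out --increments '[[[0.02,0.1,0.1],[-0.04,-0.28,-0.4],1],[[0,0,0],[0.1,-0.04,-0.53],1],[[0,0,0],[0.1,-0.04,-0.53],1],[[0,0,0],[0.1,-0.04,-0.53],1],[[0,0,0],[0.1,-0.04,-0.53],1],[[0,0,0],[0.1,-0.04,-0.53],1],[[0,0,0],[0,0,0],1]]'

```text
t: 11.65
tool_pos: [0.4591, -0.2936, 0.2986]
tool_rot: [-1.071, 1.212, 0.728]
contact_force: [-0.5, -0.1, 0.2]
opening: 0.0858
```

```bash
python3 - <<'E'
from plan import *
from gm import gmeas
gmeas("g4")
Rt,z=gaugeR(-22); g=np.array([.5016,-.3092,.1234])
go(Rt,g+.155*z)
E
```

```text
tcp [ 0.4593 -0.2937  0.2995] jaw yaw 68.19 R [[0.237, -0.898, 0.371], [-0.095, 0.359, 0.928], [-0.967, -0.255, 0.0]] t 11.7
gauge_grip [([87.7, 225.4], 0.96), ([254.6, 243.7], 0.63), ([133.2, 19.5], 0.6)]
dock [([325.7, 321.9], 0.9), ([257.9, 170.2], 0.56)]
mask [110.9, 225.3] 0.96 3032
mask [115.8, 23.2] 0.86 4748
mask [253.0, 257.5] 0.69 5059
turn units [ 0.01  0.   -0.03] shift units [ 0.23  0.   -1.44] t 11.85 F [0.43 0.43 0.25] open 0.0857
```

View pics/g4b.png

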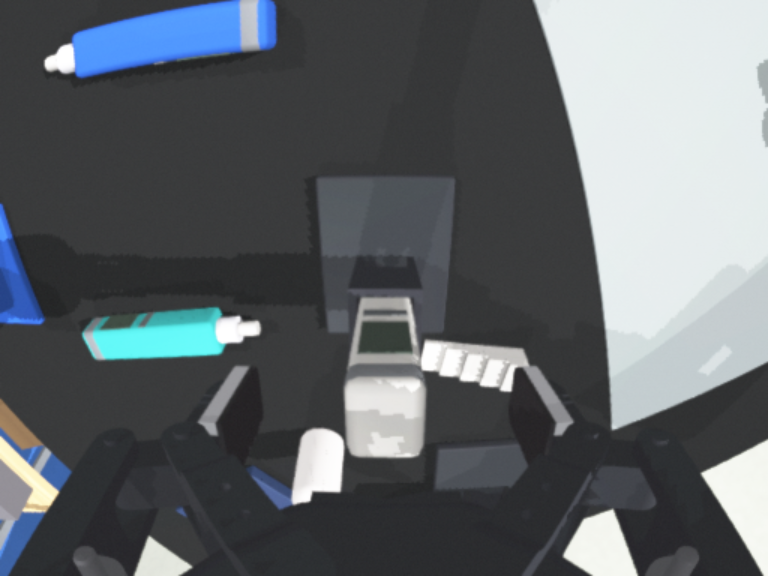

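```bash
cat > topfit.py <<'E'
from h import *
def topfit(tag,i):
    W=cal("wrist"); dd=np.load(tag+".npy"); M=np.load(f"{tag}_mask{i}.npy"); o=get_obs(); T=R.from_rotvec(o["tool_rot"]).as_matrix()
    ys,xs=np.nonzero(M&(dd>0)); P=np.array([pt("wrist",(x,y),dd,W) for x,y in zip(xs,ys)])
    L=(P-o["tool_pos"])@T  # tool frame
    k=L[:,0]<L[:,0].min()+.2
    h=np.percentile(L[:,0],3); q=L[np.abs(L[:,0]-h)<.004]
    n=np.linalg.svd(q-q.mean(0))[2][2]; n*=-np.sign(n[0])
    print("top dist ahead of TCP",np.median(q[:,0]).round(4),"y",np.percentile(q[:,1],[1,50,99]).round(4),"z",np.percentile(q[:,2],[1,50,99]).round(4),"normal(tool)",n.round(3),len(q))
    e=L[L[:,0]<h+.07]; 
    print("barrel y range lower", [ (round(a,3),np.percentile(L[(L[:,0]>a)&(L[:,0]<a+.01)][:,1],[2,98]).round(4).tolist(),np.percentile(L[(L[:,0]>a)&(L[:,0]<a+.01)][:,2],[2,98]).round(4).tolist()) for a in np.arange(h,h+.06,.01)])
E
python3 -c "
from topfit import *
topfit('g4',2)"
```

```text
top dist ahead of TCP 0.1411 y [-0.0119  0.003   0.0141] z [-0.0112  0.0001  0.0115] normal(tool) [-0.999  0.045 -0.002] 2587
barrel y range lower [(np.float64(0.14), [-0.0112, 0.0148], [-0.0112, 0.0115]), (np.float64(0.15), [0.0117, 0.0151], [-0.0105, 0.0115]), (np.float64(0.16), [0.0114, 0.0153], [-0.0108, 0.0113]), (np.float64(0.17), [0.0117, 0.0151], [-0.0109, 0.0112]), (np.float64(0.18), [0.0109, 0.0145], [-0.0109, 0.0115]), (np.float64(0.19), [0.0108, 0.0142], [-0.0108, 0.0112])]
```

Emit:
carry_out --increments '[[[0,0,0],[0.09,-0.04,-0.44],1],[[0,0,0],[0.09,-0.04,-0.44],1],[[0,0,0],[0.09,-0.03,-0.44],1],[[0,0,0],[0,0,0],1]]'

```text
t: 12.25
tool_pos: [0.4658, -0.2968, 0.2755]
tool_rot: [-1.078, 1.209, 0.72]
contact_force: [-0.4, -0.2, 0.6]
opening: 0.0854
```

```bash
python3 - <<'E'
from plan import *
from gm import gmeas
gmeas("g5")
Rt,z=gaugeR(-22); g=np.array([.5016,-.3092,.1234])
go(Rt,g+.155*z)
E
python3 -c "
from topfit import *
for i in range(3):
  try: topfit('g5',i)
  except Exception as e: print(e)"
```

```text
tcp [ 0.4659 -0.297   0.2761] jaw yaw 68.18 R [[0.244, -0.896, 0.372], [-0.101, 0.358, 0.928], [-0.965, -0.264, -0.003]] t 12.3
gauge_grip [([121.8, 7.8], 0.84), ([76.9, 229.3], 0.77), ([253.9, 264.2], 0.66), ([318.6, 247.7], 0.45)]
dock [([261.5, 172.3], 0.62), ([327.6, 328.4], 0.61)]
mask [102.4, 226.4] 0.86 3394
mask [256.2, 278.1] 0.8 6983
mask [91.5, 16.1] 0.61 4505
turn units [ 0.06  0.06 -0.03] shift units [-0.09  0.15 -0.23] t 12.45 F [ 0.69  0.49 -0.11] open 0.0853
top dist ahead of TCP 0.2714 y [-0.0457 -0.0342 -0.0229] z [-0.2265 -0.1522 -0.1046] normal(tool) [-0.994 -0.112 -0.006] 1412
index -1 is out of bounds for axis 0 with size 0
top dist ahead of TCP 0.1168 y [-0.0056  0.0075  0.0169] z [-0.0102  0.0009  0.0124] normal(tool) [-0.998  0.061 -0.005] 3101
barrel y range lower [(np.float64(0.116), [-0.0047, 0.0172], [-0.0103, 0.0124]), (np.float64(0.126), [0.0136, 0.0174], [-0.0101, 0.0123]), (np.float64(0.136), [0.0138, 0.0176], [-0.0097, 0.0123]), (np.float64(0.146), [0.0134, 0.0177], [-0.0098, 0.0124]), (np.float64(0.156), [0.0138, 0.0177], [-0.0098, 0.0122]), (np.float64(0.166), [0.014, 0.0172], [-0.0099, 0.0124])]
top dist ahead of TCP 0.2193 y [0.1424 0.1526 0.1642] z [-0.1732 -0.1252 -0.061 ] normal(tool) [-0.983 -0.186 -0.001] 2172
index -1 is out of bounds for axis 0 with size 0
```

Emit:
carry_out --increments '[[[0,0,0],[-0.13,0.1,-0.1],1],[[0,0,0],[0,0,0],0.5],[[0,0,0],[0,0,0],0.2],[[0,0,0],[0,0,0],0.1],[[0,0,0],[0,0,0],0],[[0,0,0],[0,0,0],0],[[0,0,0],[0,0,0],0]]' --squeeze 40

```text
t: 13.15
tool_pos: [0.4636, -0.2952, 0.277]
tool_rot: [-1.082, 1.207, 0.715]
contact_force: [-0.2, 0.7, -1.3]
opening: 0.0232
```

```bash
python3 - <<'E'
from plan import *
from gm import gmeas
gmeas("g6")
Rt,z=gaugeR(-22); g=np.array([.5016,-.3092,.1234])
go(Rt,g+.155*z)
E
```

```text
tcp [ 0.4636 -0.2952  0.277 ] jaw yaw 68.18 R [[0.248, -0.895, 0.372], [-0.104, 0.357, 0.928], [-0.963, -0.268, -0.004]] t 13.2
gauge_grip [([77.5, 231.0], 0.57)]
dock [([258.3, 171.1], 0.8), ([328.3, 325.9], 0.69)]
mask [105.3, 229.6] 0.77 3415
mask [91.2, 16.5] 0.66 4659
mask [255.3, 276.9] 0.58 6762
turn units [ 0.08  0.08 -0.03] shift units [ 0.04  0.05 -0.19] t 13.35 F [0.   0.16 0.64] open 0.0239
```

View pics/g6b.png

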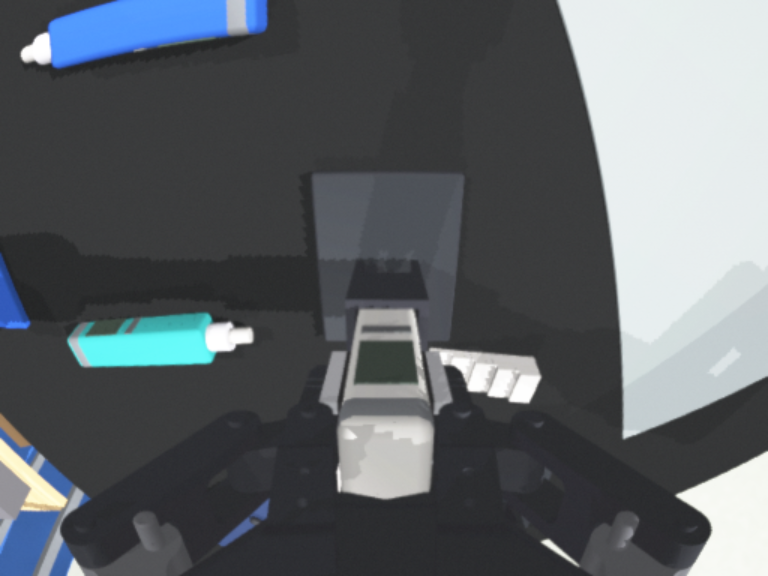

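Emit:
carry_out --increments '[[[0,0,0],[-0.06,0.025,0.24],0],[[0,0,0],[-0.12,0.05,0.48],0],[[0,0,0],[-0.12,0.05,0.48],0],[[0,0,0],[-0.12,0.05,0.48],0],[[0,0,0],[-0.12,0.05,0.48],0],[[0,0,0],[-0.12,0.05,0.48],0],[[0,0,0],[-0.12,0.05,0.48],0],[[0,0,0],[-0.12,0.05,0.48],0]]'

```text
t: 14.15
tool_pos: [0.4434, -0.2866, 0.3537]
tool_rot: [-1.08, 1.209, 0.718]
contact_force: [0.4, 0.2, -1.1]
opening: 0.0237
```

Emit:
carry_out --increments '[[[0,0,0],[0,0,1],0],[[0,0,0],[0,0,1],0],[[0.14,0.35,0],[0.3,0.9,0.5],0],[[0.14,0.35,0],[0.3,0.9,0.5],0],[[0.14,0.35,0],[0.3,0.9,0],0],[[0.14,0.35,0],[0.3,0.9,0],0],[[0.14,0.35,0],[0.3,0.9,0],0],[[0.14,0.35,0],[0.3,0.9,0],0]]'

```text
t: 14.95
tool_pos: [0.4774, -0.176, 0.4237]
tool_rot: [-0.949, 1.351, 0.888]
contact_force: [0.5, 0.6, -2.3]
opening: 0.0235
```

Emit:
carry_out --increments '[[[0.14,0.35,0],[0.3,0.9,0],0],[[0,0,0],[0.3,0.9,0],0],[[0,0,0],[0.3,0.9,0],0],[[0,0,0],[0.3,0.9,0],0],[[0,0,0],[0.3,0.9,0],0],[[0,0,0],[0.3,0.9,0],0],[[0,0,0],[0.3,0.9,0],0],[[0,0,0],[0,0,0],0]]'

```text
t: 15.75
tool_pos: [0.5197, -0.0429, 0.4285]
tool_rot: [-0.927, 1.371, 0.917]
contact_force: [-0.3, 0.4, -2.0]
opening: 0.0233
```

```bash
python3 - <<'E'
from plan import *
Rt,_=gaugeR(-22,0)
go(Rt,[.5486,.0451,.40])
E
```

```text
turn units [ 0.07  0.   -0.  ] shift units [ 1.45  4.4  -1.42] t 15.75 F [-0.32  0.37 -2.01] open 0.0233
```

Emit:
carry_out --increments '[[[0.07,0,0],[0.29,0.88,-0.1],0],[[0,0,0],[0.29,0.88,-0.1],0],[[0,0,0],[0.29,0.88,-0.1],0],[[0,0,0],[0.29,0.88,-0.1],0],[[0,0,0],[0.29,0.88,-0.1],0],[[0,0,0],[0,0,0],0]]'

```text
t: 16.35
tool_pos: [0.5483, 0.0448, 0.4207]
tool_rot: [-0.923, 1.369, 0.917]
contact_force: [-0.1, -0.0, -1.0]
opening: 0.0234
```

```bash
python3 - <<'E'
from plan import *
Rt,_=gaugeR(-22,0)
go(Rt,[.5486,.0451,.40])
for n in ["wrist","scene","side"]:
    im,d=get_image(n); cv2.imwrite(f"pics/p1{n}.png",cv2.resize(im,None,fx=1.5,fy=1.5)); np.save(f"p1{n}.npy",d); cv2.imwrite(f"pics/p1{n}_raw.png",im)
    for q in ["gauge_grip","tip_end","ring"]:
        print(n,q,[(np.round(x["centre"],1).tolist(),round(x["p"],2)) for x in tip_of(n,q)[:4]])
E
```

```text
turn units [0.04 0.01 0.03] shift units [ 0.01  0.02 -1.04] t 16.35 F [-0.07 -0.02 -1.03] open 0.0234
wrist gauge_grip [([254.5, 263.6], 0.62)]
wrist tip_end []
wrist ring [([254.7, 169.9], 0.41)]
scene gauge_grip [([155.7, 272.3], 0.87), ([168.3, 222.9], 0.87), ([272.1, 143.7], 0.66)]
scene tip_end []
scene ring []
side gauge_grip [([293.0, 315.9], 0.9), ([239.6, 123.2], 0.78), ([215.9, 283.2], 0.72)]
side tip_end [([209.0, 321.2], 0.44)]
side ring []
```

View pics/p1wrist.png

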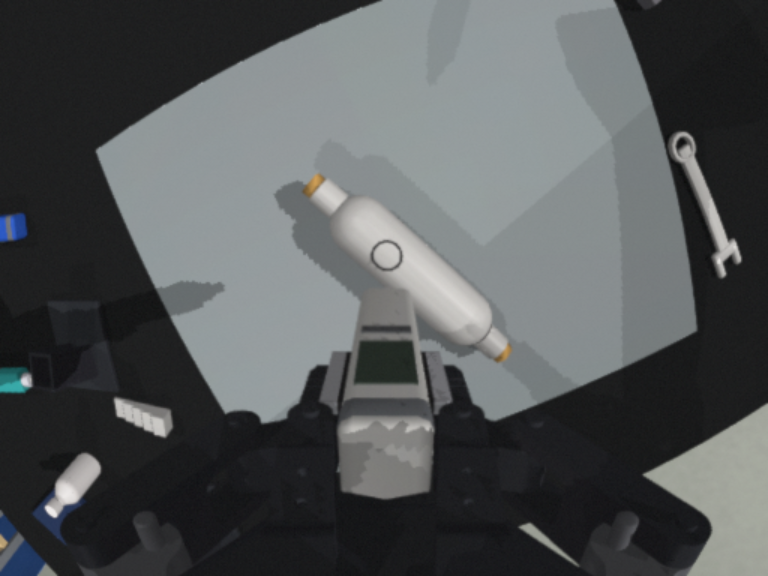

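View pics/p1side.png

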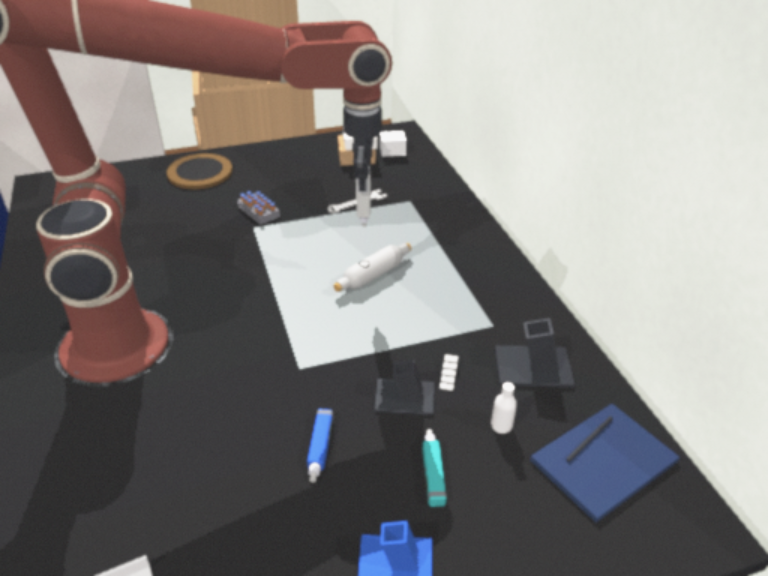

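View pics/p1scene.png

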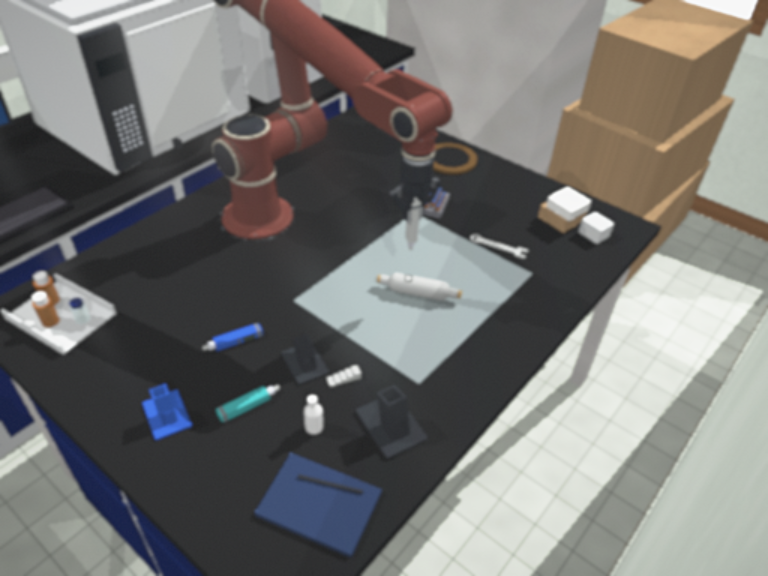

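```bash
python3 - <<'E'
from h import *
W=cal("wrist"); dd=np.load("p1wrist.npy"); o=get_obs(); T=R.from_rotvec(o["tool_rot"]).as_matrix()
ms=masks_of("wrist","gauge_grip"); print([(x["centre"],round(x["p"],2)) for x in ms])
M=[m for m in ms if abs(m["centre"][0]-256)<15][0]["region"]
ys,xs=np.nonzero(M&(dd>0)); P=np.array([pt("wrist",(x,y),dd,W) for x,y in zip(xs,ys)]); L=(P-o["tool_pos"])@T
print("x range",np.percentile(L[:,0],[1,99]))
top=L[L[:,0]<np.percentile(L[:,0],2)+.004]; print("top x",np.median(top[:,0]),"y",np.percentile(top[:,1],[2,98]),"z",np.percentile(top[:,2],[2,98]))
k=(L[:,0]>.13)&(L[:,0]<.20)&(L[:,1]>.005)&(np.abs(L[:,2])<.008); F=L[k]
A=np.c_[F[:,0]-.155,F[:,2],np.ones(len(F))]; s=np.linalg.lstsq(A,F[:,1],rcond=None)[0]; print("face y slope/x, slope/z, at155:",s,"res",np.std(A@s-F[:,1]))
for a in np.arange(.12,.21,.01):
    q=L[(L[:,0]>a)&(L[:,0]<a+.01)]
    if len(q): print(round(a,2),len(q),"y",np.percentile(q[:,1],[3,50,97]).round(4),"z",np.percentile(q[:,2],[3,97]).round(4),"mid",q[:,2].mean().round(4))
r=atz("wrist",(258,170.7),.053,W); print("ring",r,"tool frame",((r-o["tool_pos"])@T).round(4))
print("tool axis hits z=.053 at",o["tool_pos"]+T[:,0]*(.053-o["tool_pos"][2])/T[2,0], T[:,0])
E
```

```text
[([255.4, 270.5], 0.91), ([50.6, 232.4], 0.74), ([9.3, 151.5], 0.7), ([8.0, 253.4], 0.67), ([270.0, 179.4], 0.34)]
x range [0.11790526 0.22852584]
top x 0.11911821921935993 y [-0.00701161  0.01488674] z [-0.01048196  0.01125078]
face y slope/x, slope/z, at155: [-0.01053801 -0.00280773  0.01534022] res 0.00044095858903838494
0.12 1397 y [-0.0038  0.0145  0.0158] z [-0.0112  0.0119] mid 0.0003
0.13 685 y [0.013  0.0151 0.0158] z [-0.0103  0.0112] mid 0.0006
0.14 570 y [0.0126 0.0155 0.0161] z [-0.0101  0.0112] mid 0.0005
0.15 449 y [0.013  0.0156 0.0162] z [-0.0099  0.0112] mid 0.0006
0.16 384 y [0.0123 0.0156 0.0161] z [-0.0109  0.011 ] mid -0.0001
0.17 271 y [0.0131 0.0148 0.0156] z [-0.0104  0.0111] mid 0.0007
0.18 223 y [0.0123 0.0147 0.0154] z [-0.0104  0.0111] mid 0.0002
0.19 226 y [0.0121 0.0145 0.015 ] z [-0.0101  0.0112] mid 0.0006
0.2 188 y [0.0119 0.0144 0.0149] z [-0.01    0.0114] mid 0.0005
ring [0.54922749 0.04428698 0.053     ] tool frame [0.3679 0.0004 0.0018]
tool axis hits z=.053 at [0.54895995 0.04247441 0.053     ] [ 0.00193405 -0.00373769 -0.99999114]
```

Emit:
carry_out --increments '[[[0.08,0.12,0],[0.15,-0.07,-0.5],0],[[0,0,0],[0,0,-0.8],0],[[0,0,0],[0,0,-0.8],0],[[0,0,0],[0,0,-0.8],0],[[0,0,0],[0,0,-0.6],0],[[0,0,0],[0,0,-0.4],0],[[0,0,0],[0,0,-0.1],0],[[0,0,0],[0,0,0],0]]'

```text
t: 17.8
tool_pos: [0.55, 0.0425, 0.3298]
tool_rot: [-0.908, 1.381, 0.932]
contact_force: [-0.7, 0.0, -1.0]
opening: 0.0235
```

```bash
cat > chk.py <<'E'
from h import *
import sys
tag=sys.argv[1]; N=int(sys.argv[2])
F=[]
for i in range(N):
    im,d=get_image("wrist"); o=get_obs(); F.append(np.r_[o["contact_force"],o["wrist_torque"]])
F=np.array(F); print("F",F.mean(0).round(2),"sd",F.std(0).round(2))
W=cal("wrist"); T=R.from_rotvec(o["tool_rot"]).as_matrix(); p=o["tool_pos"]; print("t",o["t"],"tcp",p.round(4),"xdir",T[:,0].round(4),"open",round(o["opening"],4))
g=T[:,0]-.0105*T[:,1]; print("gauge down",g.round(4)); tip=p+T[:,0]*.267+T[:,1]*.0001+T[:,2]*.0004; print("tip est (if out)",tip.round(4))
cv2.imwrite(f"pics/{tag}w.png",cv2.resize(im,None,fx=1.5,fy=1.5)); cv2.imwrite(f"pics/{tag}w_raw.png",im); np.save(tag+".npy",d)
if len(sys.argv)>3:
    for n in ["scene","side"]:
        im,d=get_image(n); X=(.549,.045,.09); q=proj(n,X).astype(int)
        cv2.imwrite(f"pics/{tag}{n}.png",cv2.resize(im[q[1]-40:q[1]+40,q[0]-50:q[0]+50],None,fx=7,fy=7,interpolation=cv2.INTER_CUBIC))
E
python3 chk.py c1 3 all
```

```text
F [ 0.06 -0.83 -1.42  0.    0.    0.  ] sd [0.23 0.46 0.39 0.02 0.03 0.03]
t 17.95 tcp [0.5504 0.0425 0.3311] xdir [-0.0156  0.0052 -0.9999] open 0.0237
gauge down [-0.0059  0.0012 -1.    ]
tip est (if out) [0.5463 0.0443 0.0642]
```

View pics/c1w.png

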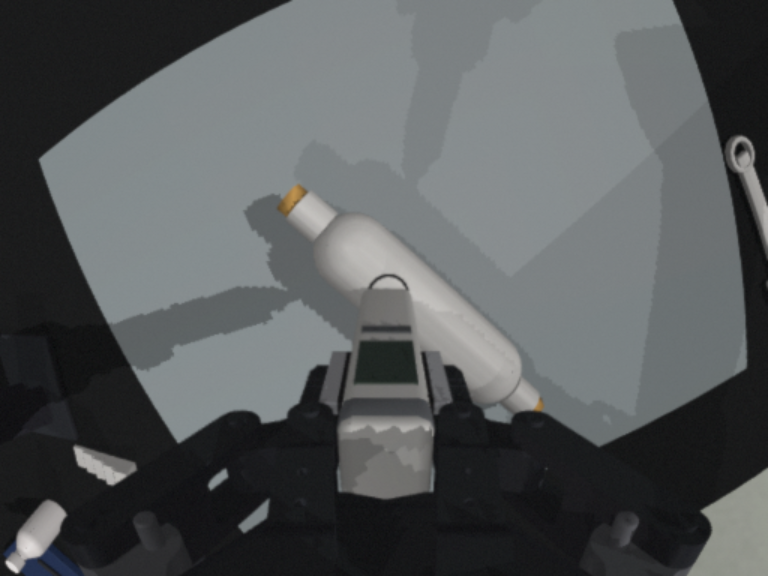

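View pics/c1scene.png

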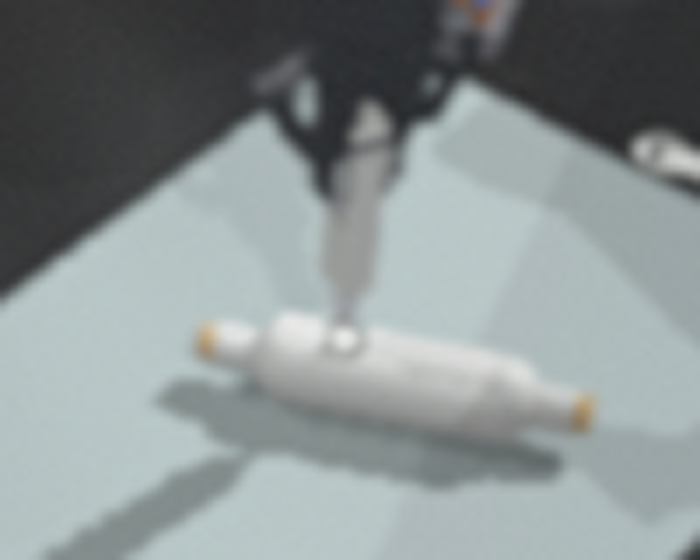

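View pics/c1side.png

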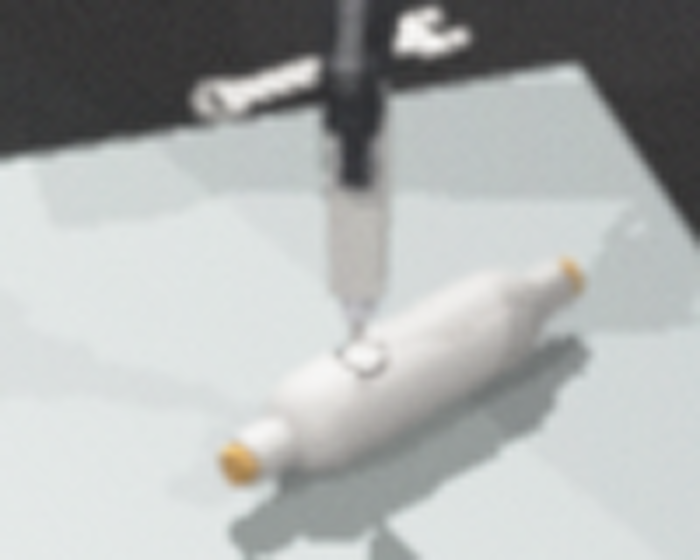

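Emit:
carry_out --increments '[[[-0.01,-0.06,0],[0.045,0.04,-0.1],0],[[0,0,0],[0,0,-0.1],0],[[0,0,0],[0,0,-0.1],0],[[0,0,0],[0,0,-0.05],0],[[0,0,0],[0,0,0],0]]'

```text
t: 18.55
tool_pos: [0.5519, 0.0434, 0.3257]
tool_rot: [-0.914, 1.371, 0.924]
contact_force: [0.5, 0.4, -1.9]
opening: 0.023
```

```bash
python3 chk.py c2 4 all; python3 - <<'E'
from ringfit import *
im=cv2.imread("pics/c2w_raw.png"); W=cal("wrist"); yaw=np.radians(-154.2)
o=cv2.resize(im[150:260,190:320],None,fx=6,fy=6,interpolation=cv2.INTER_CUBIC)
C=np.array([.5751,.058])
P,_=ringpts(C,yaw,np.radians(.5),.0295,r=.0113)
for x in P:
    q=(proj("wrist",x,W)-[190,150]+.5)*6; cv2.circle(o,tuple(int(v) for v in q),1,(0,0,255),-1)
cv2.imwrite("pics/c2r.png",o)
E
```

```text
F [ 0.04  0.01 -1.6  -0.01 -0.02 -0.01] sd [0.23 0.53 0.64 0.03 0.02 0.05]
t 18.75 tcp [0.5519 0.0434 0.3259] xdir [-0.005   0.0038 -1.    ] open 0.0231
gauge down [ 4.8e-03 -2.0e-04 -1.0e+00]
tip est (if out) [0.5507 0.0448 0.0589]
```

View pics/c2r.png

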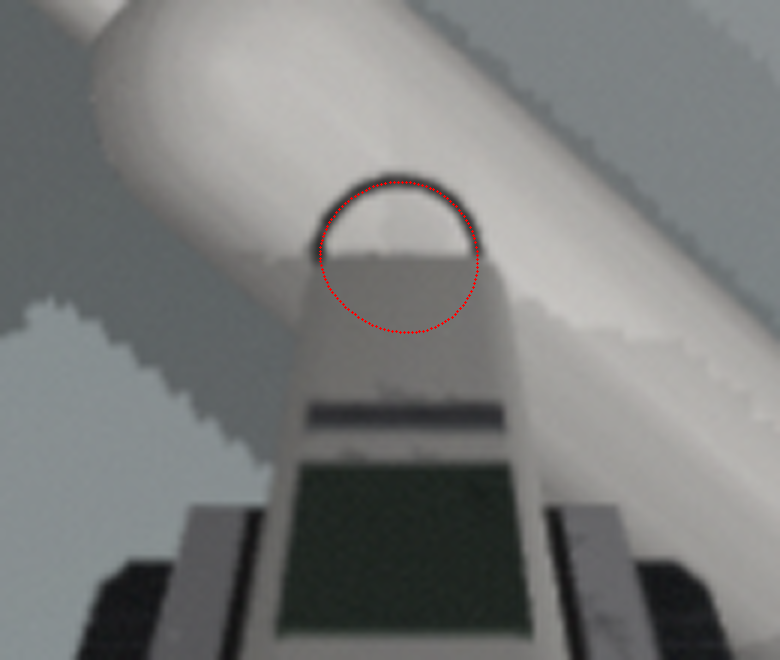

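View pics/c2scene.png

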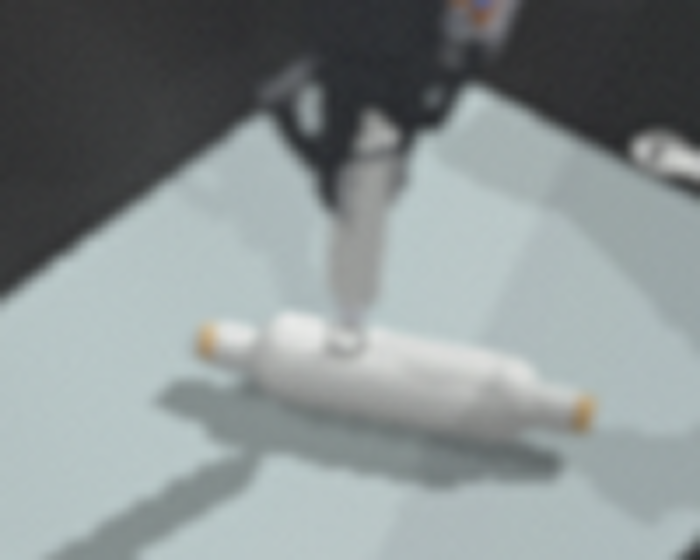

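View pics/c2side.png

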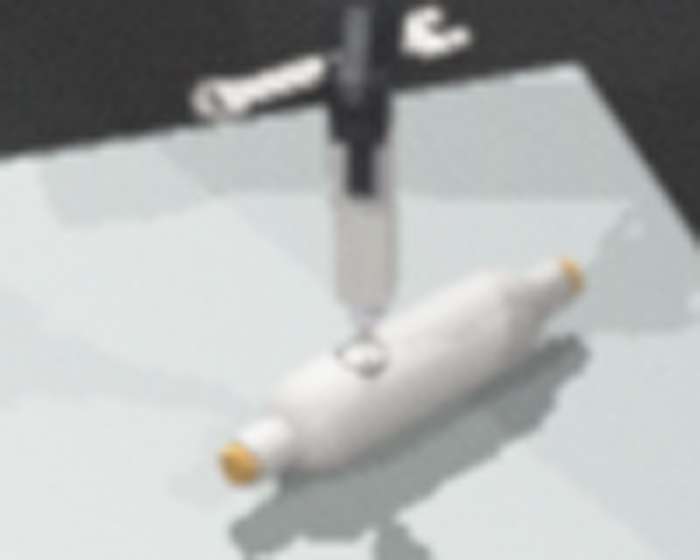

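Emit:
carry_out --increments '[[[0,0.03,0],[-0.03,0,-0.08],0],[[0,0,0],[0,0,-0.08],0],[[0,0,0],[0,0,-0.05],0],[[0,0,0],[0,0,0],0]]'

```text
t: 19.25
tool_pos: [0.5513, 0.0433, 0.3215]
tool_rot: [-0.913, 1.373, 0.925]
contact_force: [0.6, 0.1, -0.2]
opening: 0.0237
```

```bash
python3 chk.py c3 6 all
```

```text
F [ 0.18 -0.03 -1.58  0.   -0.02 -0.01] sd [0.56 0.5  0.63 0.04 0.04 0.03]
t 19.55 tcp [0.5514 0.0434 0.3218] xdir [-0.0075  0.0038 -1.    ] open 0.0238
gauge down [ 2.3000e-03 -2.0000e-04 -1.0001e+00]
tip est (if out) [0.5495 0.0448 0.0548]
```

View pics/c3side.png

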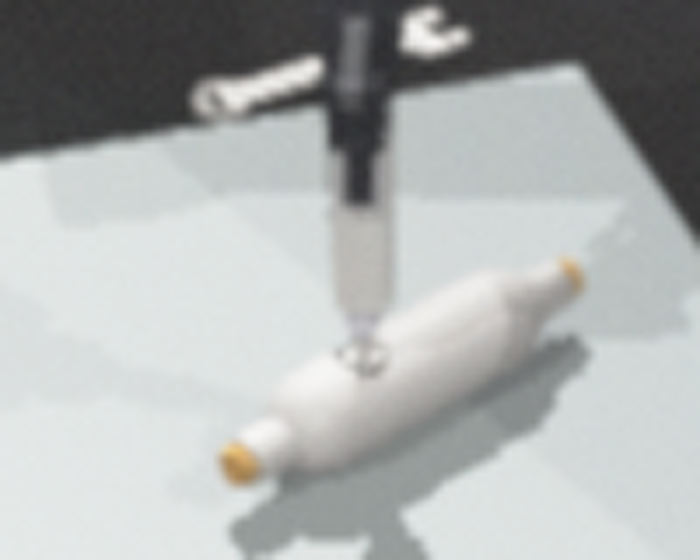

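View pics/c3scene.png

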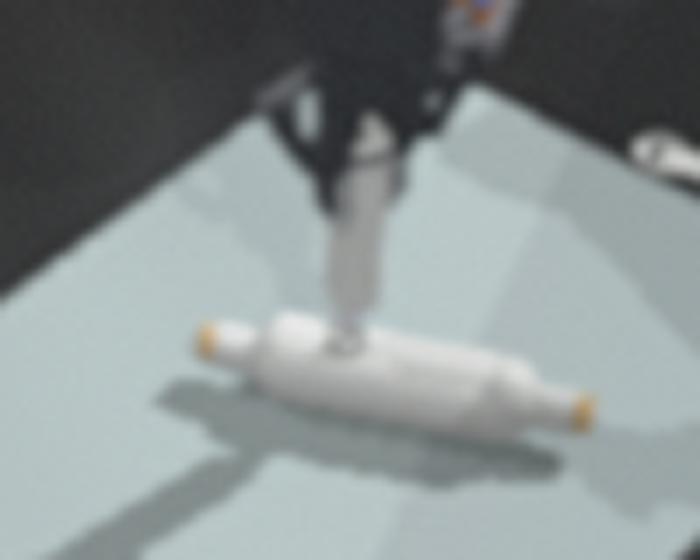

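Emit:
carry_out --increments '[[[0,0,0],[-0.03,0,-0.05],0],[[0,0,0],[0,0,-0.05],0],[[0,0,0],[0,0,-0.05],0],[[0,0,0],[0,0,0],0]]'

```text
t: 20.05
tool_pos: [0.5509, 0.0433, 0.3191]
tool_rot: [-0.913, 1.372, 0.924]
contact_force: [-0.5, 0.3, -0.3]
opening: 0.0234
```

```bash
python3 chk.py c4 8
```

```text
F [-0.46 -0.32 -0.21 -0.04  0.12  0.01] sd [0.46 0.45 0.53 0.03 0.02 0.04]
t 20.45 tcp [0.5509 0.0433 0.3191] xdir [-0.0067  0.0037 -1.    ] open 0.0236
gauge down [ 3.0000e-03 -3.0000e-04 -1.0001e+00]
tip est (if out) [0.5491 0.0447 0.0521]
```

Emit:
carry_out --increments '[[[0,0,0],[0,0,-0.05],0],[[0,0,0],[0,0,-0.05],0],[[0,0,0],[0,0,-0.05],0],[[0,0,0],[0,0,-0.05],0],[[0,0,0],[0,0,0],0]]'

```text
t: 20.95
tool_pos: [0.551, 0.0432, 0.3154]
tool_rot: [-0.914, 1.372, 0.924]
contact_force: [-1.1, -0.6, 1.5]
opening: 0.0234
```

```bash
python3 chk.py c5 8 all
```

```text
F [-0.91 -0.35  1.56 -0.11  0.25  0.  ] sd [0.28 0.59 0.35 0.02 0.03 0.04]
t 21.35 tcp [0.551  0.0432 0.3154] xdir [-0.0065  0.0033 -1.    ] open 0.0238
gauge down [ 3.2e-03 -7.0e-04 -1.0e+00]
tip est (if out) [0.5493 0.0445 0.0484]
```

View pics/c5side.png

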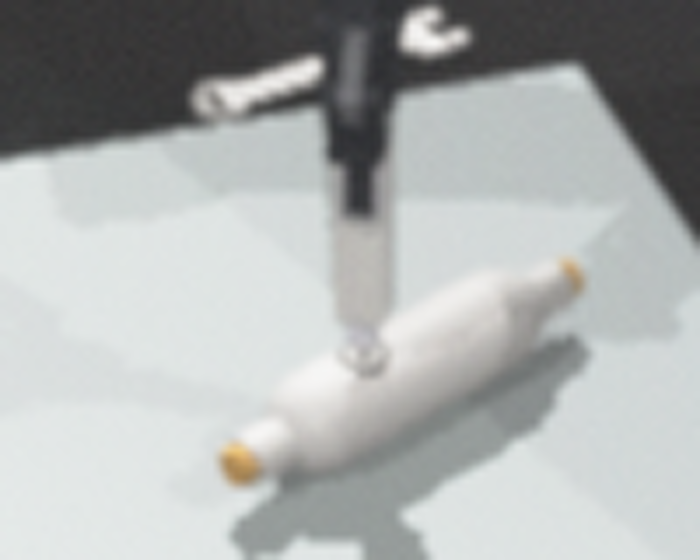

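View pics/c5scene.png

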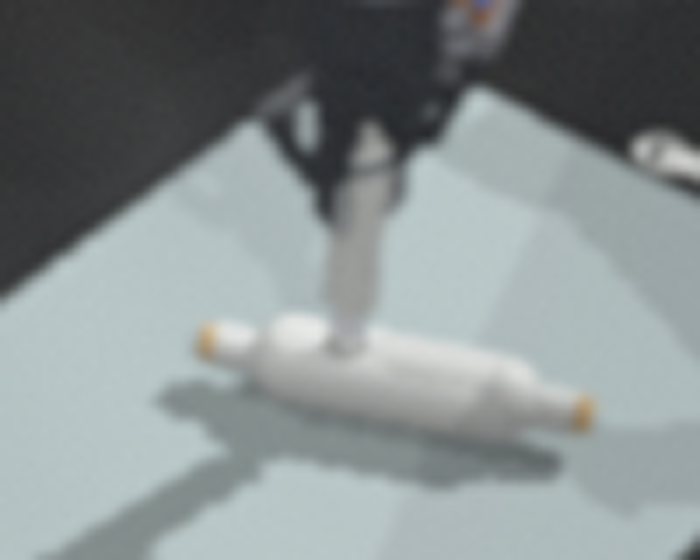

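View pics/c5w.png

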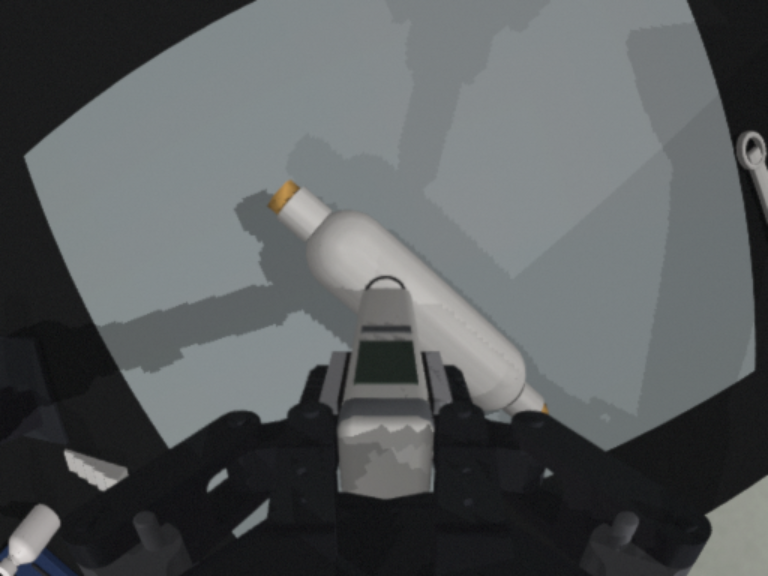

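```bash
python3 - <<'E'
from ringfit import *
im=cv2.imread("pics/c5w_raw.png"); dd=np.load("c5.npy"); W=cal("wrist")
from scipy.optimize import least_squares
M=None
for m in masks_of("wrist","cyl_center")[:1]: M=cv2.erode(m["region"].astype(np.uint8),np.ones((3,3)))>0
ys,xs=np.nonzero(M&(dd>0)); P=np.array([pt("wrist",(x,y),dd,W) for x,y in zip(xs,ys)]); P=P[(P[:,2]>.012)&(P[:,2]<.056)]
C=np.array([.5751,.058]); 
x=[np.radians(-154.2),0]
for i in range(3):
    a=np.array([np.cos(x[0]),np.sin(x[0])]);t=(P[:,:2]-C)@a;Q=P[np.abs(t)<.055]
    x=least_squares(lambda p:np.hypot((Q[:,:2]-C)@np.array([-np.sin(p[0]),np.cos(p[0])])-p[1],Q[:,2]-.028)-.025,x,loss="soft_l1",f_scale=.001).x
print("yaw",np.degrees(x[0]),"lateral shift",x[1])
C2=C+x[1]*np.array([-np.sin(x[0]),np.cos(x[0])])
b=max((score(im[:, :],"wrist",W,C2,x[0],np.radians(ph),t,r),ph,t) for ph in np.arange(-10,10.1,1) for t in np.arange(.025,.035,.0005) for r in (.0113,))
print(b)
a=np.array([np.cos(x[0]),np.sin(x[0])]);n=np.array([-a[1],a[0]])
print("ring",C2+a*b[2]+n*.025*np.sin(np.radians(b[1])))
E
```

```text
yaw -154.0466182983481 lateral shift 0.0004054541220047862
(np.float32(32.710506), np.float64(-1.0), np.float64(0.030000000000000006))
ring [0.54811198 0.04489855]
```

```bash
python3 -c "
from station import *
print(finish_job()); o=get_obs(); print(o['t'],o['contact_force'],o['tool_pos'])"
```

```text
the job is handed in; nothing more can be done
None
the job is handed in; nothing more can be done
```

I rolled the cylinder on the mat until its ring faced straight up, then took the gauge out of its stand and stood it on the ring. I handed the job in at about t = 21.5 s, still holding it there.

What the last checks showed:
- **Ring:** the fit gave +0.5° off straight up after rolling, and about −1° under the pressed gauge. The second fit used only the part of the ring still visible. The cylinder's sideways shift came out at 0.4 mm, which is within measurement error.
- **Gauge position:** it leans about 0.2°. The tip is within about 1 mm of the ring's middle; separate estimates of the ring's position differed by up to about 1 mm.
- **Tip travel:** the spring force is about 3.1 N, which means about 5.2 mm of travel. The arm's height gives about 4.6 mm. The two differ by 0.6 mm, and both are near the 5 mm wanted and well short of the 10 mm stop.
- **Side load:** about 1 N, mostly along the cylinder.
- **Other objects:** nothing else on the bench looked moved in the pictures, though I did not re-measure the bystanders.

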